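# Clamp the hammer row in the quick-release vise

## Task

Clamp the row of mahogany hammer heads in the green bench vise: press and hold down the red quick-release lever, slide the jaw gently along until it has pushed the row up against the fixed jaw and only lightly touches it, then let the lever up. Then turn the white knob clockwise until the row is held firmly, about 50 newtons and never more than 90, and let go. Leave the row standing upright and square in the vise and do not disturb the other things on the bench.

Things in the scene. Friction and masses are not known exactly. Their poses are not given: they have to be found in the camera images.
- vise: Dark green vise fixed to the bench; base 140 x 300 mm, its floor 20 mm above the bench. Origin on the bench top. Jaws close along its y: carriage on the -y side slides to +y; fixed jaw (120 mm wide, top 65 mm above bench) at the +y end. The fixed jaw's cork liner has its face at y = 89 to 95 mm; how far it stands out differs each time and is not told: feel for it.
- carriage: Green moving block, 90 (x) x 85 mm, top 72 mm above the bench. Origin 20 mm above the bench; slides along the vise's y, from y -90 to +35 mm, at x 0. Its steel jaw face, 24 to 60 mm above the bench, is 50 mm in +y of the origin at knob 0, further out when turned; it is stiffly sprung. Lever down: slides with 2 to 5 N. Lever up: locked, by teeth 5 mm apart.
- lever_pad (a point): Centre of the top of the red lever paddle, 59 mm above the bench when up; rides on the carriage, 108 mm in -x and 30 mm in -y (vise axes) of its origin. Paddle 44 mm along x, 50 along y, with 12 mm high lips at its +y and -y ends, 40 mm clear between: closed fingertips pressed down between the lips can push the carriage by a lip.
- lever (a joint): Quick-release lever, rad: 0 up (locked), 0.18 at its stop (paddle 11 mm lower). Springs up when let go; the paddle takes 9 N at first, 13 N at the stop. The carriage is free above 0.07; 0.14 (8.5 mm lower) is well pressed. When let up, its half-nut may rest on a tooth (up to 0.07) until the carriage, tugged back towards -y or pushed by the screw, drops into the next gap, up to 5 mm back.
- knob_grip (a point): Middle of the white porcelain wing grip on the carriage, on its vertical turning axis, 98 mm above the bench, 30 mm in -y (vise axes) of the carriage origin. A bar 56 mm long, 14 mm thick, 24 mm tall (86 to 110 mm above the bench); its x runs along the bar, parallel to the vise's x at knob 0.
- knob (a joint): Screw knob, rad: 0 at the start, grows clockwise seen from above (tightening), up to 5.2; stays where it is left. Each rad drives the jaw face out 3 mm. Felt at a wrist that pauses after each small turn, it takes about 0.15 N m while free, 0.27 at 30 N and 0.34 at 50 N of clamping. Once the jaw bears on the row and liner, one more rad adds about 30 N. 1.5 to 3.2 rad may be needed in all.
- hammers: The work: seven mahogany hammer heads on a shared molding, standing loose on the vise's floor between the jaws, about 0.22 kg. Molding 110 mm along x, 22 mm thick along y, 26 mm high; heads reach 62 mm above its underside. Origin: centre of its underside. Its x is parallel to the vise's when square. Jaw face and liner bear on the molding's two flat sides.
- pliers: Brass bending pliers lying on the bench, 130 mm long. Bystander.
- reamer: Steel shank reamer with a walnut handle lying on the bench, 160 mm long. Bystander.
- damper_a: Walnut damper block, 55 x 24 x 36 mm. Bystander.
- damper_b: Second walnut damper block, 55 x 24 x 36 mm. Bystander.
- porcelain: Small white porcelain knob standing loose on the bench, 32 mm across, 38 mm tall, not part of the vise. Bystander.
- hardener: Small amber jar, 40 mm across, 75 mm tall. Bystander.
Not all that is in view belongs to the job. Leave any orange or yellow look-alike of the hammers alone.

How it is judged (in metres and radians):
On the way, in this order (a step that is already met when the one before it is completed fails the run):
1. The quick-release lever is held down (value of joint lever above 0.08 rad), for 0.1 s.
2. With the lever still down, the jaw has pushed the row against the fixed jaw and touches it (value of joint lever above 0.075 rad and contact force between hammers and carriage above 3 N and y of hammers in the frame of vise above 0.076 m).
3. The lever is let up with the jaw still at the row (value of joint lever below 0.07 rad and y of carriage in the frame of vise above 0.01 m), for 0.1 s.
4. The knob is turned and the row is clamped (contact force between hammers and carriage above 30 N), for 0.3 s.
At the end, for the whole second after the job is handed in: The row stands upright (within 0.06 rad) and square (within 0.05 rad) in the vise against the fixed jaw's liner, at rest, clamped by the jaw with 30 to 75 N; the lever is up (below 0.02 rad), the knob has been turned by more than 0.3 rad (contact force between hammers and carriage between 30 and 75 N and value of joint lever below 0.02 rad and value of joint knob above 0.3 rad and angle between hammers's own z axis and vertical below 0.06 rad and angle between the x axis of hammers and the x axis of vise, either way round below 0.05 rad and y of hammers in the frame of vise above 0.074 m and linear speed of hammers below 0.01 m/s); the robot touches nothing.
It fails at once if The row is pressed by the jaw with more than 90 N (contact force between hammers and carriage above 90 N).
It fails at once if The jaw is rammed against the row with more than 28 N while the lever is held down (value of joint lever above 0.075 rad and contact force between hammers and carriage above 28 N).
It fails at once if The row is tipped over or lifted (angle between hammers's own z axis and vertical above 0.3 rad or height (world z) of hammers above 0.035 m).
It fails at once if A bystander on the bench is moved by more than 20 mm (distance of any of pliers, reamer, damper_a, damper_b, porcelain, hardener from where it was at the start of the episode above 0.02 m).
It also fails if it takes over 69 s, if anything falls off the work surface, if the arm or the gripper's body presses on something with over 40 N, if the wrist force passes 120 N, or if a joint passes its speed limit or range.

## Robot

A 6-joint arm with a two-finger parallel gripper is mounted at the origin on the work surface. World frame = base frame: x ahead of the robot, y to its left, z up, the work surface at z = 0. Lengths are in m, angles in degrees, forces in N, time in s.
With the tool pointing down it reaches from about 0.4 to 0.825 m from the base axis. Payload 7 kg.
Tool frame: the origin (TCP) lies at the very end of the fingers, on their centre line; the grasp point (between the pads) lies 19 mm behind it; z points along the fingers, y is the direction in which the jaws open and shut (so a half turn about z gives the same grasp; the last joint's range is limited). The gripper opens to 88 mm and grips with 3 to 60 N. Pads are 19 mm wide; open, the fingers measure 130 mm over their backs; the gripper's body (78 mm by 193 mm) begins 47 mm behind the grasp point.
Start: joints at [84.975, 20.546, 0.682, 0, -70.136, -16.507], TCP at [0.248, 0.628, 0.227] pointing down, gripper open.
Joint ranges: [-176.03, 176.03], [-82.01, 121.73], [-58.28, 71.71], [-173.87, 95.51], [-174.79, -0.11], [-173.66, 173.66]. Speed limits (degrees/s): [136.94, 136.94, 172.46, 180, 180, 180].

## Interface

Orientations are given as [roll, pitch, yaw] about the fixed x, y, z axes, in that order (R = Rz(yaw) Ry(pitch) Rx(roll)).
In Python, from station import read_state, read_camera, camera_model, hand_in gives the robot as it stands. The module is installed in compiled form; this text tells all that it offers.
- The arm moves only by the tool step_arm, never from a script. Its arguments are lists of equal length, an entry for each row: "delta_pos": the shift along the tool's x, y, z in m, a list of three; "turn": the turn, a rotation vector about the tool's x, y, z in rad, a list of three; "grip": the closure, from -1 (fully open) to 1 (shut), so that 0 is half open. In form: {"delta_pos": [[dx, dy, dz], ...], "turn": [[ax, ay, az], ...], "grip": [grip, ...]}. A call has 1 to 8 rows; each row shifts and turns the commanded pose from where the row before left it, along the tool's axes as they then stand; what a row does not reach is not made up. A row lasts 1/12 s, in which the tool goes at most 41.7 mm and 7.16 degrees, less where a joint would pass 70% of its speed; a pose out of reach is approached as far as the arm can. A call with a gripper value outside its range is refused whole. The fingers move at their own pace and stop on an object; the grip force is fixed at half the most. Time passes only in rows, so rows that do not move let the fingers close. It gives the time, the measured TCP pose, the force and the opening at its end, in the units of the state.
- read_state(): the state, without advancing time (a new reading comes with each control period).
- read_camera(name): name is "side" or "top" or "wrist"; returns the picture (400x640x3 uint8, red, green, blue); there is no depth.
- camera_model(name): a dict with "vertical_fov" (degrees; the focal length in pixels is half the picture's height over the tangent of half this angle, whatever the lens; pixels are square), "cx", "cy" (the principal point, pixels), "R" (3x3) and "t" (3): a world point X has camera coordinates R X + t. Camera axes: x right, y down, z forward; pixel columns grow to the right and rows downward; lengths in m; the calibration is good to about 2 mm. A picture is of the moment at which its call begins: read the wrist's pose just before it. camera_model takes no time and is no camera call; for the wrist camera it gives the pose at the moment of the call.
- hand_in(): hands the job in, once; it reports no verdict.
The state is a dict: "clock": time; "q": joint angles; "dq": joint speeds; "tau": joint torques, N m; "tool_pos": TCP position; "tool_rot": TCP orientation; "force": force on the tool from outside, world axes, zero at the start; "ft_torque": the same for the moment, N m; "gripper_width": finger opening in m.
Only numpy, scipy, OpenCV 4.12 (cv2) and the standard library are available. Lean on these libraries where they do the work, as an engineer would, in place of code of your own. Each camera call takes 0.05 s, during which the arm holds its last target.

## Working session

There is one attempt and no reset: what is moved stays moved. The work goes in short steps, Python scripts to look and compute and a tool call to move; the robot and the scene stay as the last step left them, time stands still between calls to the robot, and variables do not carry over. Pictures are saved under pics/ and viewed, and the job is handed in when it is done.

Besides the shell and the picture viewer there is one more tool, called after "Emit:" as name(argument=value, ...) on one line, values as JSON. step_arm: Moves the arm, as the interface text tells. Its arguments: {"type":"object","properties":{"delta_pos":{"type":"array"},"turn":{"type":"array"},"grip":{"type":"array"}},"required":["delta_pos","turn","grip"]}

```bash
mkdir -p pics; python3 - <<'E'
from station import *
import cv2
print(read_state())
for n in ["side","top","wrist"]:
    m=camera_model(n);print(n,m)
    cv2.imwrite(f"pics/{n}0.png",cv2.cvtColor(read_camera(n),cv2.COLOR_RGB2BGR))
E
```

```text
{'clock': 0.0, 'q': array([ 8.49739903e+01,  2.05917727e+01,  6.34545539e-01, -1.96692735e-02,
       -7.01371337e+01, -1.65063019e+01]), 'dq': array([ 0.0768862 , -0.02161193,  0.02577119,  0.08041829, -0.08248473,
       -0.02222122]), 'tau': array([ 1.69017716e-03, -5.82713985e+01,  2.93038934e+01,  6.99707463e+00,
        6.87621126e-03, -1.53871306e-04]), 'tool_pos': array([0.24759716, 0.62742269, 0.22562617]), 'tool_rot': array([ 1.79904274e+02, -9.08400011e-03, -2.15390023e+01]), 'force': array([-0.28385357, -0.25469681,  0.55194523]), 'ft_torque': array([-0.00420973, -0.0248137 ,  0.01270157]), 'gripper_width': 0.08786811712176319}
side {'vertical_fov': 46.33490148112287, 'cx': 321.974221222173, 'cy': 194.98449424287327, 'R': array([[ 0.80558762, -0.59245063, -0.00555281],
       [-0.43086767, -0.57938993, -0.69185284],
       [ 0.40667142,  0.55974061, -0.72201718]]), 't': array([-0.46880991,  0.30569505,  1.15023116])}
top {'vertical_fov': 45.71122179040816, 'cx': 315.05382076297076, 'cy': 192.72995043689212, 'R': array([[-0.0051168 , -0.99956025, -0.02920833],
       [-0.99787093,  0.00700294, -0.0648427 ],
       [ 0.06501873,  0.02881436, -0.99746794]]), 't': array([0.00683097, 0.55351879, 1.23764317])}
wrist {'vertical_fov': 58.64103478867825, 'cx': 327.1674383405418, 'cy': 202.01957382586127, 'R': array([[-3.66561112e-01, -9.30393742e-01,  6.59895334e-04],
       [-8.93968186e-01,  3.52406333e-01,  2.76822433e-01],
       [-2.57786410e-01,  1.00882413e-01, -9.60920863e-01]]), 't': array([ 0.6747816 , -0.03479772,  0.38921266])}
```

View pics/top0.png

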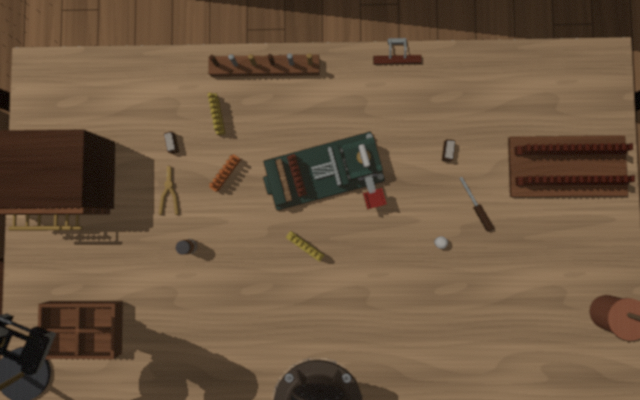

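View pics/side0.png

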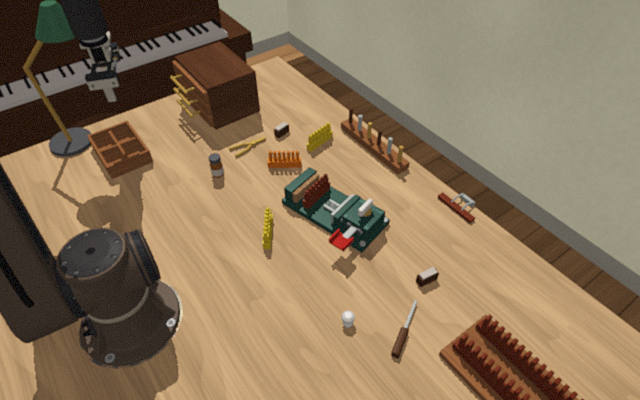

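View pics/wrist0.png

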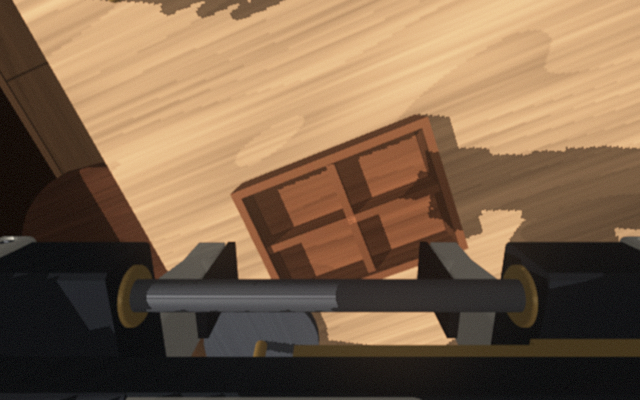

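```bash
python3 - <<'E'
import cv2
im=cv2.imread("pics/top0.png")[120:220,250:400]
cv2.imwrite("pics/topc.png",cv2.resize(im,None,fx=5.3,fy=5.3,interpolation=cv2.INTER_CUBIC))
im=cv2.imread("pics/side0.png")[160:260,270:400]
cv2.imwrite("pics/sidec.png",cv2.resize(im,None,fx=6,fy=6,interpolation=cv2.INTER_CUBIC))
E
```

```text
(no output)
```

View pics/topc.png

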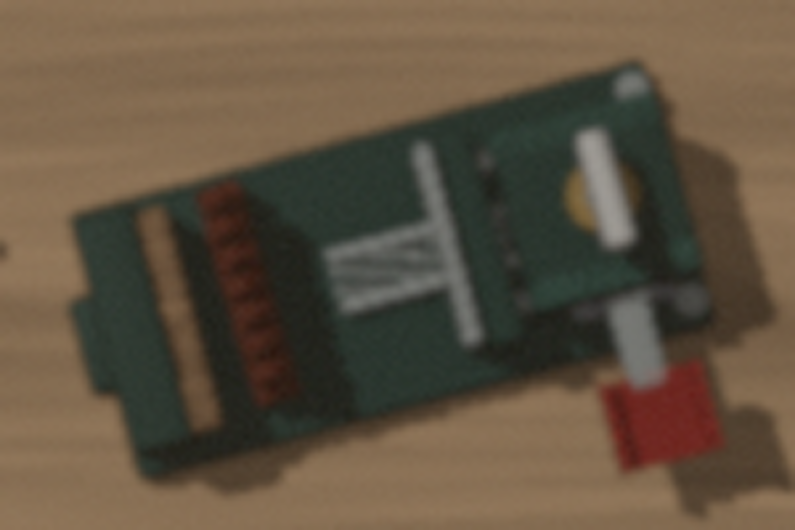

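View pics/sidec.png

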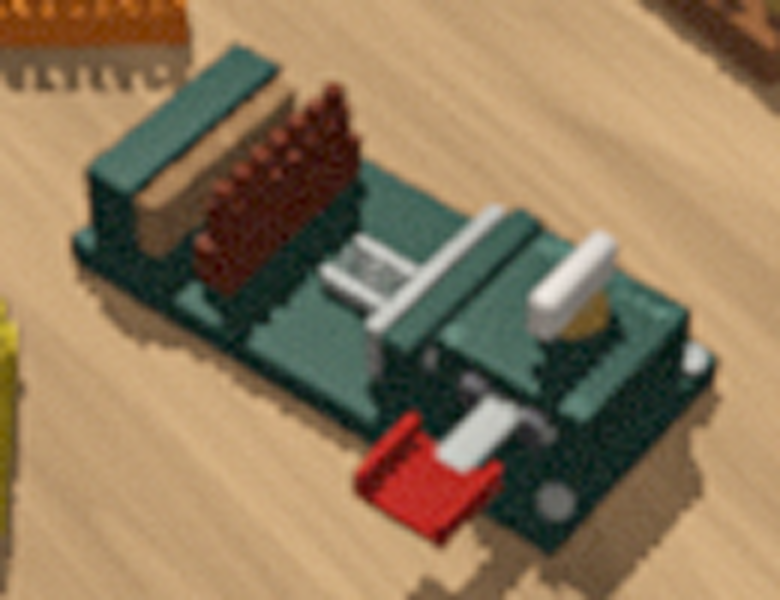

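```bash
cat > h.py <<'E'
import numpy as np, cv2
from station import *
from scipy.optimize import least_squares
def proj(m,X):
    X=np.atleast_2d(X); c=X@np.array(m["R"]).T+m["t"]
    f=200/np.tan(np.radians(m["vertical_fov"]/2))
    return np.c_[m["cx"]+f*c[:,0]/c[:,2], m["cy"]+f*c[:,1]/c[:,2]]
def vise(p,L):
    L=np.atleast_2d(L);c,s=np.cos(p[2]),np.sin(p[2])
    return np.c_[p[0]+c*L[:,0]-s*L[:,1],p[1]+s*L[:,0]+c*L[:,1],L[:,2]]
E
python3 - <<'E'
from h import *
t=lambda a:np.array(a)/5.3+[250,120]
s=lambda a:np.array(a)/6+[270,160]
mt,ms=camera_model("top"),camera_model("side")
base=np.array([[70,150,20],[-70,150,20],[70,-150,20],[-70,-150,20]])/1e3
bt=t([[75,215],[145,478],[640,62],[712,312]])
car=np.array([[0,-30,110],[-108,-30,59]])/1e3
ct=t([[606,189],[662,417]])
# side: base corners (-70,+150): (75,245), (-70,-150):(548,555), (70,-150): (715,365); knob top mid (570,275); pad centre
bs=s([[75,245],[550,552],[715,362]]); bi=[1,3,2]
cs=s([[573,270],[430,488]])
def r(p):
    C=car+[0,p[3],0]
    return np.r_[(proj(mt,vise(p,base))-bt).ravel(),(proj(mt,vise(p,C))-ct).ravel(),(proj(ms,vise(p,base[bi]))-bs).ravel(),(proj(ms,vise(p,C))-cs).ravel()]
o=least_squares(r,[0.55,0,0.2,-.05])
print(o.x,np.degrees(o.x[2])); print(o.fun.reshape(-1,2).round(1))
E
```

```text
[ 0.6115347  -0.02224551  0.26017309 -0.07408507] 14.906819764522368
[[-0.8 -0.1]
 [-0.5  1. ]
 [ 1.4 -1.1]
 [ 2.2  2.4]
 [ 0.8 -0.1]
 [ 0.2  0.3]
 [-1.9 -1.3]
 [ 0.8 -2.4]
 [ 1.5 -1.3]
 [ 0.  -0.5]
 [-0.8 -0.4]]
```

```bash
cat >> h.py <<'E'
from scipy.spatial.transform import Rotation as Ro
def Rt(s): return Ro.from_euler('xyz',s["tool_rot"],degrees=True).as_matrix()
def go(pos,rot=None,s=None):
    "delta in tool frame now to reach world pos; rotvec in tool frame"
    s=s or read_state(); R=Rt(s)
    d=R.T@(np.array(pos)-s["tool_pos"])
    w=None if rot is None else Ro.from_matrix(R.T@Ro.from_euler('xyz',rot,degrees=True).as_matrix()).as_rotvec()
    return d.round(4),w
E
python3 - <<'E'
from h import *
s=read_state();m=camera_model("wrist");R=Rt(s)
C=-np.array(m["R"]).T@m["t"]; print("cam in tool",R.T@(C-s["tool_pos"])); print("opt axis in tool",R.T@np.array(m["R"])[2])
p=[0.6115,-.0222,.2602]
for L in [[-.108,-.104,.059],[0,-.104,.098],[0,0,0],[0,.092,.05]]: print(vise(p,L))
s2=dict(s); 
# after rotation to yaw -75.1
print(go(s["tool_pos"],[180,0,-75.1]))
s2["tool_rot"]=np.array([180,0,-75.1]); print(go([.48,-.10,.28],s=s2))
E
```

```text
cam in tool [ 0.07399012 -0.00026552 -0.15748201]
opt axis in tool [-2.76993368e-01 -6.89242024e-04  9.60871583e-01]
[[ 0.53389192 -0.15048478  0.059     ]]
[[ 0.63825648 -0.12269921  0.098     ]]
[[ 0.6115 -0.0222  0.    ]]
[[0.58783081 0.06670315 0.05      ]]
(array([0., 0., 0.]), array([ 1.13570873e-03, -7.72406044e-04,  9.34911752e-01]))
(array([ 0.7628, -0.0375, -0.0542]), None)
```

Emit:
step_arm(delta_pos=[[0,0,-0.005],[0,0,-0.005],[0,0,-0.005],[0,0,-0.005],[0,0,-0.005],[0,0,-0.005],[0,0,-0.005],[0,0,0]], turn=[[0,0,0.117],[0,0,0.117],[0,0,0.117],[0,0,0.117],[0,0,0.117],[0,0,0.117],[0,0,0.117],[0,0,0.116]], grip=[1,1,1,1,1,1,1,1])

```text
clock: 0.82
tool_pos: [0.2479, 0.6281, 0.2624]
tool_rot: [-180.0, 0.0, -75.4]
force: [0.7, 0.3, 0.4]
gripper_width: 0.04
```

```bash
python3 - <<'E'
from h import *
s=read_state();print(s["clock"],s["tool_pos"],s["tool_rot"],s["gripper_width"],go([.55,-.09,.26]))
E
```

```text
0.8167 [0.24786296 0.62814128 0.26239981] [-1.79968836e+02  4.34902024e-02 -7.54331516e+01] 0.040004582721003004 (array([ 0.771 , -0.1118,  0.0019]), None)
```

Emit:
step_arm(delta_pos=[[0.03855,-0.0056,0],[0.03855,-0.0056,0],[0.03855,-0.0056,0],[0.03855,-0.0056,0],[0.03855,-0.0056,0],[0.03855,-0.0056,0],[0.03855,-0.0056,0],[0.03855,-0.0056,0]], turn=[[0,0,0],[0,0,0],[0,0,0],[0,0,0],[0,0,0],[0,0,0],[0,0,0],[0,0,0]], grip=[1,1,1,1,1,1,1,1])

```text
clock: 1.48
tool_pos: [0.3705, 0.3394, 0.2615]
tool_rot: [180.0, 0.0, -75.1]
force: [0.4, -0.2, 0.9]
gripper_width: 0.0003
```

Emit:
step_arm(delta_pos=[[0.03855,-0.0056,0],[0.03855,-0.0056,0],[0.03855,-0.0056,0],[0.03855,-0.0056,0],[0.03855,-0.0056,0],[0.03855,-0.0056,0],[0.03855,-0.0056,0],[0.03855,-0.0056,0]], turn=[[0,0,0],[0,0,0],[0,0,0],[0,0,0],[0,0,0],[0,0,0],[0,0,0],[0,0,0]], grip=[1,1,1,1,1,1,1,1])

```text
clock: 2.15
tool_pos: [0.4931, 0.0529, 0.2617]
tool_rot: [-180.0, 0.0, -75.1]
force: [0.1, 1.1, -1.0]
gripper_width: 0.0005
```

Emit:
step_arm(delta_pos=[[0.03855,-0.0056,0],[0.03855,-0.0056,0],[0.03855,-0.0056,0],[0.03855,-0.0056,0],[0,0,0],[0,0,0]], turn=[[0,0,0],[0,0,0],[0,0,0],[0,0,0],[0,0,0],[0,0,0]], grip=[1,1,1,1,1,1])

```text
clock: 2.65
tool_pos: [0.5542, -0.0905, 0.2606]
tool_rot: [179.9, 0.0, -75.3]
force: [0.1, 0.7, -0.2]
gripper_width: 0.0004
```

```bash
python3 - <<'E'
from h import *
s=read_state();print(s["clock"],s["tool_pos"],s["tool_rot"],s["gripper_width"],s["q"],s["force"])
import pickle
m=camera_model("wrist"); im=read_camera("wrist")
pickle.dump(m,open("w1.pkl","wb"))
cv2.imwrite("pics/w1.png",cv2.cvtColor(im,cv2.COLOR_RGB2BGR))
E
```

```text
2.65 [ 0.55419516 -0.09048123  0.26057197] [ 1.79900561e+02  1.48436490e-02 -7.53340396e+01] 0.0003520913677715936 [ 1.06939412e+01  8.74334586e+00 -1.07589042e+01 -8.39673933e-03
 -7.05979786e+01  3.97482830e+00] [ 0.13356703  0.71683508 -0.21723852]
```

View pics/w1.png

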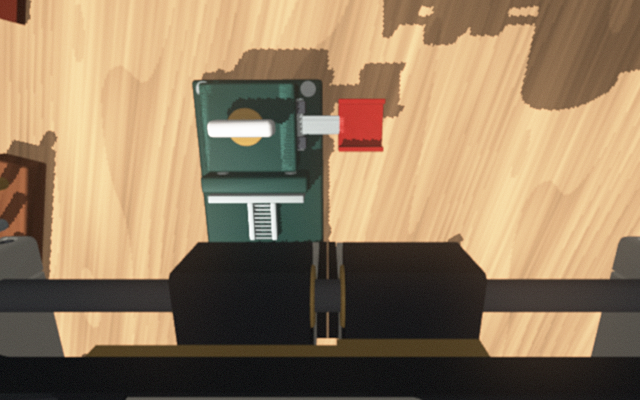

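```bash
python3 - <<'E'
import cv2
im=cv2.imread("pics/w1.png")[65:205,185:400]
cv2.imwrite("pics/w1c.png",cv2.resize(im,None,fx=3.7,fy=3.7,interpolation=cv2.INTER_CUBIC))
E
```

```text
(no output)
```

View pics/w1c.png

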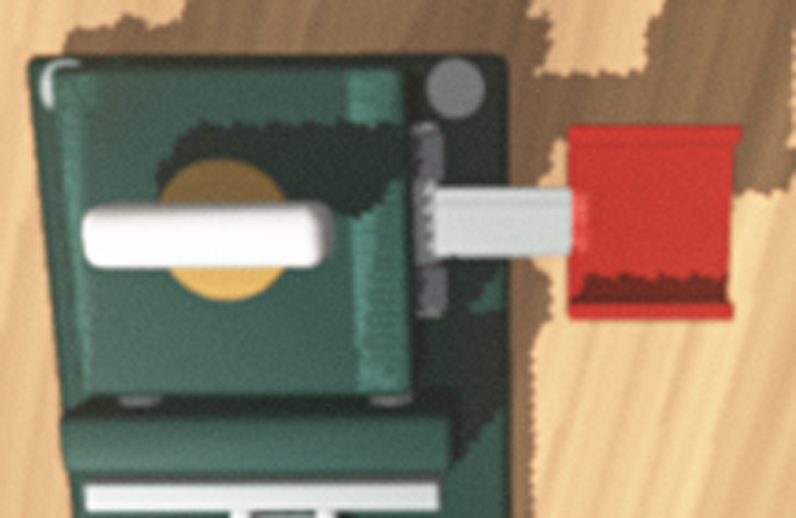

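```bash
python3 - <<'E'
from h import *
import pickle
m=pickle.load(open("w1.pkl","rb")); mt=camera_model("top")
w=lambda a:np.array(a)/3.7+[185,65]
t=lambda a:np.array(a)/5.3+[250,120]
base=np.array([[70,-150,20],[-70,-150,20]])/1e3
bw=w([[30,60],[507,58]])
car=np.array([[0,-30,110],[-86,-55,71],[-130,-55,71],[-86,-5,71],[-130,-5,71]])/1e3
cw=w([[203,236],[569,126],[742,126],[569,318],[735,318]])
tb=np.array([[70,150,20],[-70,150,20],[70,-150,20]])/1e3
bt=t([[75,215],[145,478],[640,62]])
def r(p):
    return np.r_[(proj(m,vise(p,base))-bw).ravel(),(proj(m,vise(p,car+[0,p[3],0]))-cw).ravel(), (proj(mt,vise(p,tb))-bt).ravel()]
o=least_squares(r,[0.61,-.02,0.26,-.07],loss='soft_l1')
print(o.x,np.degrees(o.x[2])); print(r(o.x).reshape(-1,2).round(1))
p=o.x
for L in [[-.108,p[3]-.03,.059],[-.108,p[3]-.045,.059],[0,p[3]-.03,.098]]: print(vise(p,L))
E
```

```text
[ 0.61121429 -0.01656702  0.25723448 -0.07673028] 14.738449996620316
[[-2.8 -0.7]
 [ 0.6 -0.2]
 [-0.5  0.1]
 [ 0.4 -0.7]
 [ 0.7 -0.8]
 [-0.   0.8]
 [ 0.2  0.8]
 [-2.9 -0.2]
 [-2.8  1. ]
 [-0.6 -0.8]]
[[ 0.53392071 -0.14726154  0.059     ]]
[[ 0.53773682 -0.161768    0.059     ]]
[[ 0.63836722 -0.11978558  0.098     ]]
```

```bash
cat >> h.py <<'E'
P=np.array([0.6112,-0.0166,0.2572]); CY=-0.0767
def vs(s=None):
    s=s or read_state(); c,sn=np.cos(P[2]),np.sin(P[2]);Rv=np.array([[c,sn,0],[-sn,c,0],[0,0,1]])
    return Rv@(s["tool_pos"]-[P[0],P[1],0]),Rv@s["force"],Rv@s["ft_torque"],s
E
python3 - <<'E'
from h import *
print(vs()[:2])
print(go(vise(P,[-.104,CY-.027,.10])[0],[180,0,-75.26]))
E
```

```text
(array([-0.07390746, -0.05570607,  0.26083467]), array([-0.66128363,  0.05082735, -0.35284595]))
(array([0.048 , 0.0299, 0.1609]), array([0.00129587, 0.00040887, 0.00040811]))
```

Emit:
step_arm(delta_pos=[[0.012,0.0075,0.015],[0.012,0.0075,0.025],[0.012,0.0075,0.03],[0.012,0.0075,0.03],[0,0,0.03],[0,0,0.03],[0,0,0],[0,0,0]], turn=[[0.01,0,0],[0.01,0,0],[0.01,0,0],[0.01,0,0],[0.01,0,0],[0,0,0],[0,0,0],[0,0,0]], grip=[1,1,1,1,1,1,1,1])

```text
clock: 3.37
tool_pos: [0.541, -0.1404, 0.1007]
tool_rot: [-177.3, 0.0, -75.0]
force: [1.2, 0.9, 1.3]
gripper_width: 0.0004
```

```bash
python3 - <<'E'
from h import *
import pickle
a=vs();print(a[:2],a[3]["tool_rot"],a[3]["clock"])
m=camera_model("side")
for n in ["side","wrist"]:
    im=cv2.cvtColor(read_camera(n),cv2.COLOR_RGB2BGR)
    if n=="side": im=cv2.resize(im[130:280,250:450],None,fx=4,fy=4,interpolation=cv2.INTER_CUBIC)
    cv2.imwrite(f"pics/{n}2.png",im)
E
```

```text
(array([-0.09943185, -0.10189457,  0.10071291]), array([1.4284052 , 0.52711734, 1.27773026])) [-1.77311145e+02  2.24432867e-02 -7.50026414e+01] 3.3667
```

View pics/side2.png

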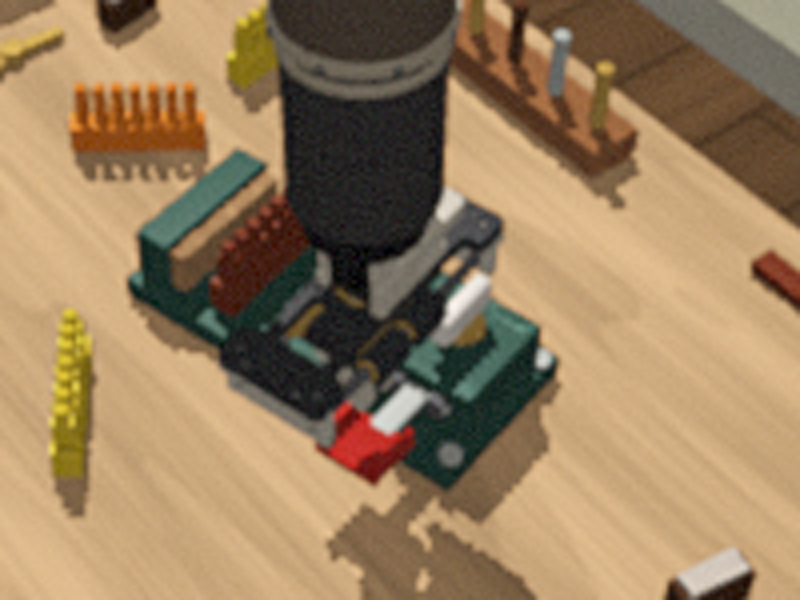

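View pics/wrist2.png

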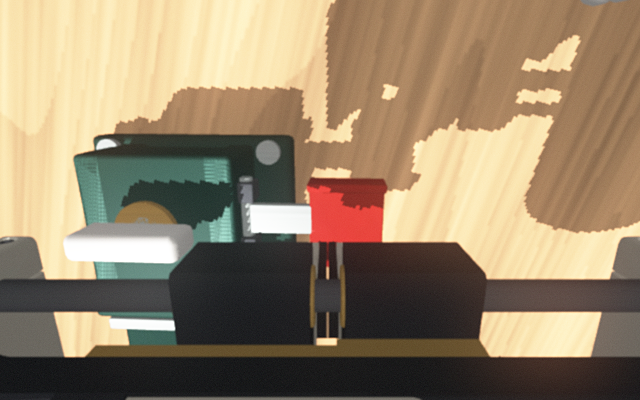

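Emit:
step_arm(delta_pos=[[0.001,0.003,0.008],[0.001,0.002,0.008],[0,0,0.008],[0,0,0.006],[0,0,0.003],[0,0,0]], turn=[[0,0,0],[0,0,0],[0,0,0],[0,0,0],[0,0,0],[0,0,0]], grip=[1,1,1,1,1,1])

```text
clock: 3.97
tool_pos: [0.5386, -0.1442, 0.0669]
tool_rot: [-177.2, 0.0, -75.1]
force: [0.0, 0.3, 0.4]
gripper_width: 0.0004
```

```bash
python3 - <<'E'
from h import *
a=vs();print(a[:3],a[3]["tool_rot"])
E
```

```text
(array([-0.10268555, -0.10496704,  0.06694764]), array([0.10287512, 0.25492387, 0.38846921]), array([0.07796004, 0.10835932, 0.07082988])) [-1.77229992e+02  2.18970116e-02 -7.51150785e+01]
```

Between the lips, no contact. Press down in small steps.

Emit:
step_arm(delta_pos=[[0,0,0.003],[0,0,0.003],[0,0,0.002],[0,0,0.002],[0,0,0]], turn=[[0,0,0],[0,0,0],[0,0,0],[0,0,0],[0,0,0]], grip=[1,1,1,1,1])

```text
clock: 4.38
tool_pos: [0.5397, -0.1441, 0.0583]
tool_rot: [-177.1, -0.0, -75.1]
force: [-3.4, 1.1, 8.9]
gripper_width: 0.0006
```

Emit:
step_arm(delta_pos=[[0,0,0.002],[0,0,0.002],[0,0,0]], turn=[[0,0,0],[0,0,0],[0,0,0]], grip=[1,1,1])

```text
clock: 4.63
tool_pos: [0.5397, -0.1442, 0.0548]
tool_rot: [-177.1, -0.0, -75.1]
force: [-4.6, 0.5, 12.5]
gripper_width: 0.0003
```

```bash
python3 - <<'E'
from h import *
a=vs();print(a[:3],a[3]["tool_rot"])
E
```

```text
(array([-0.10159555, -0.10521449,  0.05480532]), array([-4.34419386,  1.65826892, 12.53490963]), array([ 0.83129294,  1.55007155, -0.00767253])) [-1.77136028e+02 -2.48725957e-02 -7.50768076e+01]
```

Emit:
step_arm(delta_pos=[[0,0,0.0015],[0,0,0.0015],[0,0,0]], turn=[[0,0,0],[0,0,0],[0,0,0]], grip=[1,1,1])

```text
clock: 4.88
tool_pos: [0.5399, -0.1443, 0.0522]
tool_rot: [-177.1, -0.0, -75.1]
force: [-5.8, 0.9, 15.2]
gripper_width: 0.0002
```

Emit:
step_arm(delta_pos=[[0,0,0.0015],[0,0,0.0015],[0,0,0]], turn=[[0,0,0],[0,0,0],[0,0,0]], grip=[1,1,1])

```text
clock: 5.13
tool_pos: [0.5403, -0.1446, 0.0502]
tool_rot: [-177.1, -0.1, -75.0]
force: [-8.2, -1.0, 20.5]
gripper_width: 0.0003
```

```bash
python3 - <<'E'
from h import *
a=vs();print(a[:3],a[3]["tool_rot"])
E
```

```text
(array([-0.10111983, -0.10572032,  0.05016559]), array([-8.19632448,  1.16376974, 20.47995999]), array([0.40009861, 2.55213181, 0.01723225])) [-1.77097477e+02 -8.07366935e-02 -7.50434009e+01]
```

Emit:
step_arm(delta_pos=[[-0.002,0,-0.001],[-0.003,0,0],[-0.004,0,0],[-0.004,0,0],[-0.004,0,0],[-0.004,0,0],[-0.004,0,0],[-0.004,0,0]], turn=[[0,0,0],[0,0,0],[0,0,0],[0,0,0],[0,0,0],[0,0,0],[0,0,0],[0,0,0]], grip=[1,1,1,1,1,1,1,1])

```text
clock: 5.8
tool_pos: [0.5328, -0.1166, 0.0507]
tool_rot: [-177.1, -0.1, -75.1]
force: [-6.9, -4.0, 16.2]
gripper_width: 0.0009
```

```bash
python3 - <<'E'
from h import *
a=vs();print(a[:3],a[3]["tool_rot"])
im=cv2.cvtColor(read_camera("side"),cv2.COLOR_RGB2BGR)
im=cv2.resize(im[130:280,250:450],None,fx=4,fy=4,interpolation=cv2.INTER_CUBIC)
cv2.imwrite(f"pics/side3.png",im)
E
```

```text
(array([-0.10128524, -0.07681048,  0.05070196]), array([-7.69731625, -2.12575626, 16.19948838]), array([-0.82951132,  2.10548906, -0.03346911])) [-1.77094035e+02 -8.18151591e-02 -7.50741461e+01]
```

View pics/side3.png

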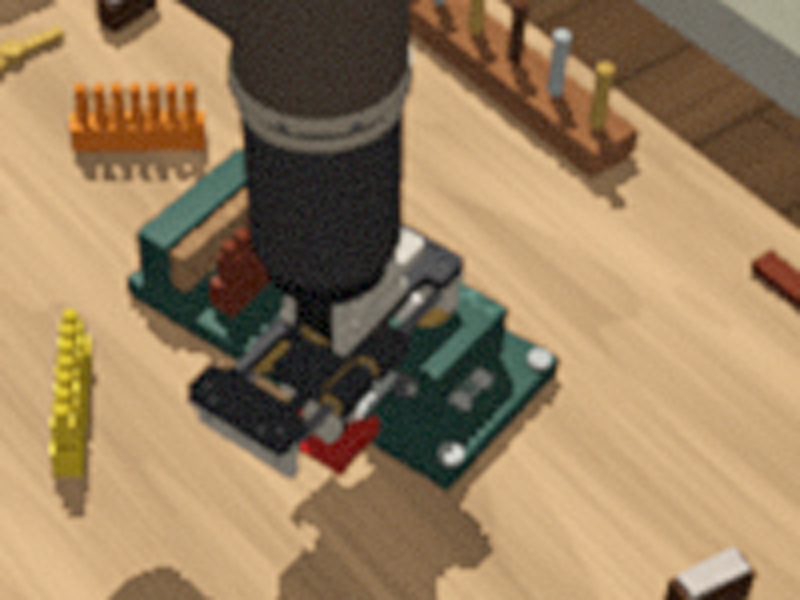

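Emit:
step_arm(delta_pos=[[-0.004,0,0],[-0.004,0,0],[-0.004,0,0],[-0.004,0,0],[-0.004,0,0],[-0.004,0,0],[-0.003,0,0],[-0.002,0,0]], turn=[[0,0,0],[0,0,0],[0,0,0],[0,0,0],[0,0,0],[0,0,0],[0,0,0],[0,0,0]], grip=[1,1,1,1,1,1,1,1])

```text
clock: 6.52
tool_pos: [0.5253, -0.0883, 0.0506]
tool_rot: [-177.1, -0.1, -75.1]
force: [-4.5, -3.5, 16.3]
gripper_width: 0.0003
```

```bash
python3 - <<'E'
from h import *
a=vs();print(a[:3],a[3]["tool_rot"])
for n in ["wrist","top"]:
    im=cv2.cvtColor(read_camera(n),cv2.COLOR_RGB2BGR)
    if n=="top": im=cv2.resize(im[120:220,250:400],None,fx=5.3,fy=5.3,interpolation=cv2.INTER_CUBIC)
    cv2.imwrite(f"pics/{n}4.png",im)
E
```

```text
(array([-0.1012775 , -0.04747764,  0.0506114 ]), array([-5.24246047, -2.2110054 , 16.27930678]), array([-1.03095015,  2.02947241, -0.11790589])) [-1.77086317e+02 -6.15716341e-02 -7.50633306e+01]
```

View pics/wrist4.png

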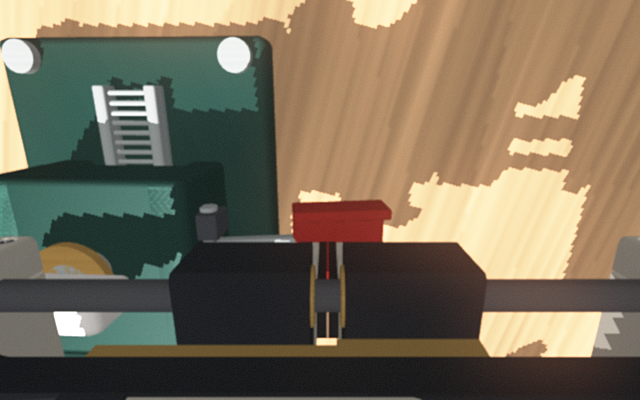

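View pics/top4.png

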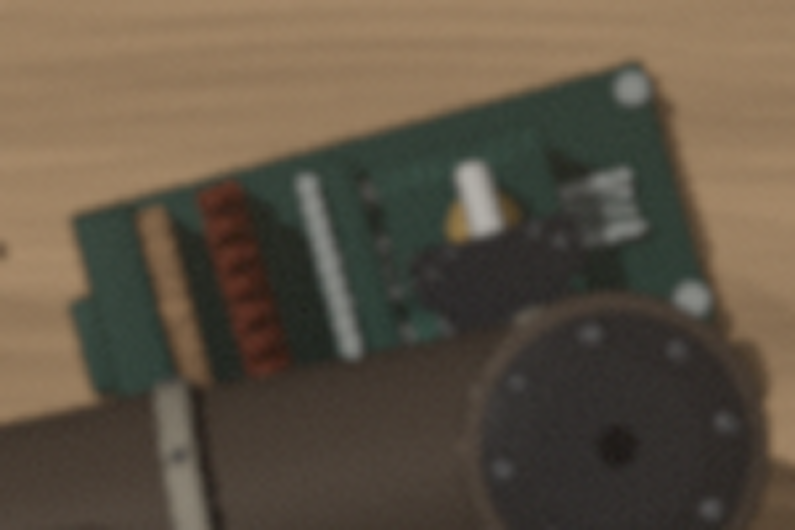

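Emit:
step_arm(delta_pos=[[-0.003,0,0],[-0.003,0,0],[-0.003,0,0],[-0.003,0,0],[-0.002,0,0],[-0.002,0,0],[-0.002,0,0],[-0.002,0,0]], turn=[[0,0,0],[0,0,0],[0,0,0],[0,0,0],[0,0,0],[0,0,0],[0,0,0],[0,0,0]], grip=[1,1,1,1,1,1,1,1])

```text
clock: 7.28
tool_pos: [0.5203, -0.0692, 0.0506]
tool_rot: [-177.1, -0.1, -75.1]
force: [-6.0, -3.5, 16.3]
gripper_width: 0.0005
```

Emit:
step_arm(delta_pos=[[-0.0015,0,0],[-0.0015,0,0],[-0.0015,0,0],[-0.0015,0,0],[-0.0015,0,0],[-0.0015,0,0],[-0.0015,0,0],[-0.0015,0,0]], turn=[[0,0,0],[0,0,0],[0,0,0],[0,0,0],[0,0,0],[0,0,0],[0,0,0],[0,0,0]], grip=[1,1,1,1,1,1,1,1])

```text
clock: 7.95
tool_pos: [0.5172, -0.0578, 0.0506]
tool_rot: [-177.1, -0.1, -75.1]
force: [-5.1, -5.5, 15.5]
gripper_width: 0.0005
```

```bash
python3 - <<'E'
from h import *
a=vs();print(a[:3],a[3]["tool_rot"])
for n in ["top"]:
    im=cv2.cvtColor(read_camera(n),cv2.COLOR_RGB2BGR)
    if n=="top": im=cv2.resize(im[120:220,250:400],None,fx=5.3,fy=5.3,interpolation=cv2.INTER_CUBIC)
    cv2.imwrite(f"pics/{n}5.png",im)
E
```

```text
(array([-0.10135967, -0.01594262,  0.0506023 ]), array([-6.34472994, -4.03231007, 15.51564503]), array([-1.48706456,  1.93473226, -0.10691308])) [-1.77091828e+02 -7.98003543e-02 -7.50719037e+01]
```

View pics/top5.png

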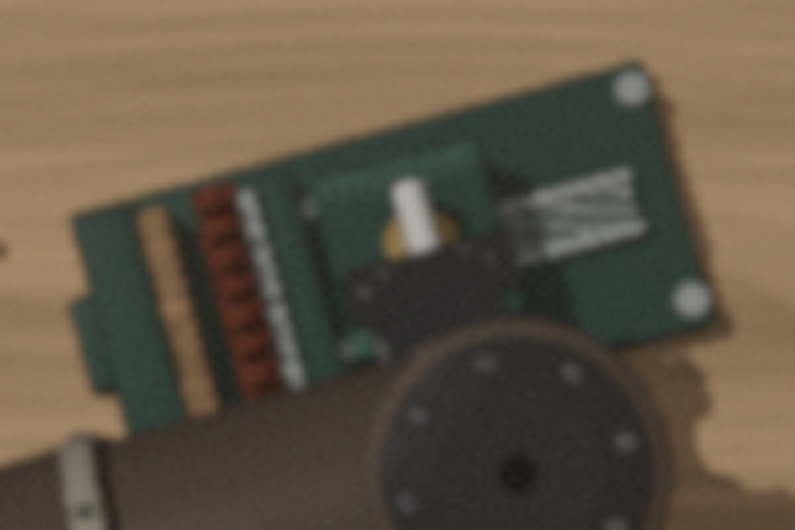

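Emit:
step_arm(delta_pos=[[-0.001,0,0],[-0.001,0,0],[-0.001,0,0],[-0.001,0,0],[-0.001,0,0],[-0.001,0,0]], turn=[[0,0,0],[0,0,0],[0,0,0],[0,0,0],[0,0,0],[0,0,0]], grip=[1,1,1,1,1,1])

```text
clock: 8.5
tool_pos: [0.5157, -0.052, 0.0506]
tool_rot: [-177.1, -0.1, -75.1]
force: [-4.2, -5.4, 17.3]
gripper_width: 0.0004
```

```bash
python3 - <<'E'
from h import *
a=vs();print(a[:3],a[3]["tool_rot"])
E
```

```text
(array([-0.10138899, -0.00996868,  0.05057428]), array([-5.42618429, -4.17816877, 17.26857549]), array([-1.43176529,  1.86287429, -0.11208036])) [-1.77092002e+02 -7.71108785e-02 -7.50758480e+01]
```

Emit:
step_arm(delta_pos=[[-0.0007,0,0],[-0.0007,0,0],[-0.0007,0,0]], turn=[[0,0,0],[0,0,0],[0,0,0]], grip=[1,1,1])

```text
clock: 8.75
tool_pos: [0.5152, -0.05, 0.0506]
tool_rot: [-177.1, -0.1, -75.1]
force: [-5.0, -5.5, 17.3]
gripper_width: 0.0004
```

Emit:
step_arm(delta_pos=[[-0.0007,0,0],[-0.0007,0,0],[-0.0007,0,0]], turn=[[0,0,0],[0,0,0],[0,0,0]], grip=[1,1,1])

```text
clock: 9.0
tool_pos: [0.5146, -0.0479, 0.0506]
tool_rot: [-177.1, -0.1, -75.1]
force: [-5.3, -6.1, 16.0]
gripper_width: 0.0002
```

```bash
python3 - <<'E'
from h import *
a=vs();print(a[:3],a[3]["tool_rot"])
E
```

```text
(array([-0.10136006, -0.00574703,  0.05058174]), array([-6.65531512, -4.5809425 , 15.98931863]), array([-1.42802544,  1.8704874 , -0.16483557])) [-1.77088379e+02 -7.67614151e-02 -7.50700863e+01]
```

Emit:
step_arm(delta_pos=[[-0.0007,0,0],[-0.0007,0,0],[-0.0007,0,0]], turn=[[0,0,0],[0,0,0],[0,0,0]], grip=[1,1,1])

```text
clock: 9.25
tool_pos: [0.5141, -0.0459, 0.0506]
tool_rot: [-177.1, -0.1, -75.1]
force: [-4.6, -5.7, 17.0]
gripper_width: 0.0007
```

Emit:
step_arm(delta_pos=[[-0.0007,0,0],[-0.0007,0,0],[-0.0007,0,0]], turn=[[0,0,0],[0,0,0],[0,0,0]], grip=[1,1,1])

```text
clock: 9.5
tool_pos: [0.5136, -0.0439, 0.0506]
tool_rot: [-177.1, -0.1, -75.1]
force: [-4.3, -7.5, 15.9]
gripper_width: 0.0002
```

```bash
python3 - <<'E'
from h import *
a=vs();print(a[:3],a[3]["tool_rot"])
im=cv2.cvtColor(read_camera("top"),cv2.COLOR_RGB2BGR)
cv2.imwrite(f"pics/top6.png",cv2.resize(im[140:220,250:350],None,fx=7,fy=7,interpolation=cv2.INTER_CUBIC))
E
```

```text
(array([-0.10135684, -0.00155445,  0.05057051]), array([-6.11278575, -6.15317026, 15.94644417]), array([-2.25002233,  1.90137203, -0.17418183])) [-1.77089631e+02 -7.77604980e-02 -7.50715069e+01]
```

View pics/top6.png

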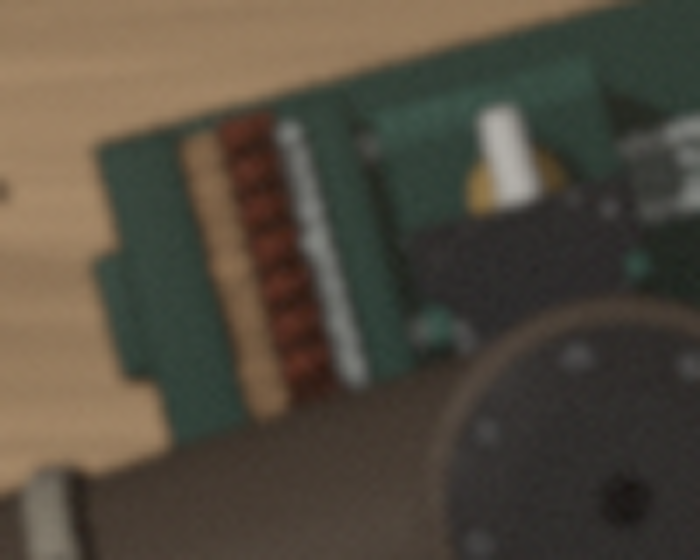

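Emit:
step_arm(delta_pos=[[-0.0004,0,0],[-0.0004,0,0],[0,0,0]], turn=[[0,0,0],[0,0,0],[0,0,0]], grip=[1,1,1])

```text
clock: 9.8
tool_pos: [0.5135, -0.0436, 0.0507]
tool_rot: [-177.1, -0.1, -75.1]
force: [-3.6, -9.4, 16.0]
gripper_width: 0.0004
```

```bash
python3 - <<'E'
from h import *
a=vs();print(a[:3],a[3]["tool_rot"])
E
```

```text
(array([-0.10137932, -0.0012689 ,  0.05066262]), array([-5.88464101, -8.12134051, 15.97986056]), array([-3.01426598,  1.79557687, -0.2682312 ])) [-1.77092801e+02 -1.11953967e-01 -7.50669215e+01]
```

Emit:
step_arm(delta_pos=[[-0.0004,0,0],[-0.0004,0,0],[-0.0002,0,0],[0,0,0]], turn=[[0,0,0],[0,0,0],[0,0,0],[0,0,0]], grip=[1,1,1,1])

```text
clock: 10.13
tool_pos: [0.5134, -0.0432, 0.0508]
tool_rot: [-177.1, -0.1, -75.1]
force: [-2.8, -13.4, 16.7]
gripper_width: 0.0003
```

```bash
python3 - <<'E'
from h import *
a=vs();print(a[:3],a[3]["tool_rot"])
E
```

```text
(array([-0.10136906, -0.00083754,  0.05076566]), array([ -6.15310285, -12.22573734,  16.74966964]), array([-4.64726692,  1.80298737, -0.3916898 ])) [-1.77096034e+02 -1.48987254e-01 -7.50684549e+01]
```

Emit:
step_arm(delta_pos=[[0.0002,0,-0.002],[0.0002,0,-0.002],[0,0,-0.002],[0,0,-0.002],[0,0,0]], turn=[[0,0,0],[0,0,0],[0,0,0],[0,0,0],[0,0,0]], grip=[1,1,1,1,1])

```text
clock: 10.55
tool_pos: [0.5128, -0.0419, 0.0576]
tool_rot: [-177.1, 0.0, -75.1]
force: [-0.5, -1.1, 0.3]
gripper_width: 0.0002
```

```bash
python3 - <<'E'
from h import *
a=vs();print(a[:3],a[3]["tool_rot"])
E
```

```text
(array([-0.101593  ,  0.00059068,  0.05756221]), array([-0.81839997, -0.96186051,  0.25626931]), array([0.0440818 , 0.11257884, 0.04510202])) [-1.77063664e+02  3.13831318e-03 -7.51246869e+01]
```

Emit:
step_arm(delta_pos=[[0,0,-0.01],[0,0,-0.02],[0,0,-0.025],[0,0,-0.025],[0,0,-0.025],[0,0,-0.025],[0,0,0],[0,0,0]], turn=[[0,0,0],[0,0,0],[0,0,0],[0,0,0],[-0.025,0,0],[-0.025,0,0],[0,0,0],[0,0,0]], grip=[1,1,1,1,0,-1,-1,-1])

```text
clock: 11.22
tool_pos: [0.5078, -0.0427, 0.1886]
tool_rot: [-179.8, 0.0, -75.1]
force: [-0.0, -0.3, -0.7]
gripper_width: 0.0216
```

```bash
python3 - <<'E'
from h import *
a=vs();print(a[:3],a[3]["tool_rot"])
import pickle
pickle.dump(camera_model("wrist"),open("w7.pkl","wb"))
cv2.imwrite("pics/w7.png",cv2.cvtColor(read_camera("wrist"),cv2.COLOR_RGB2BGR))
im=cv2.cvtColor(read_camera("side"),cv2.COLOR_RGB2BGR)
cv2.imwrite(f"pics/side7.png",cv2.resize(im[160:260,270:400],None,fx=6,fy=6,interpolation=cv2.INTER_CUBIC))
E
```

```text
(array([-0.10663292,  0.00101937,  0.18856702]), array([-0.09467433, -0.32895661, -0.72557052]), array([0.08551979, 0.02388579, 0.05873388])) [-1.79805451e+02  1.35350646e-02 -7.50834664e+01]
```

View pics/w7.png

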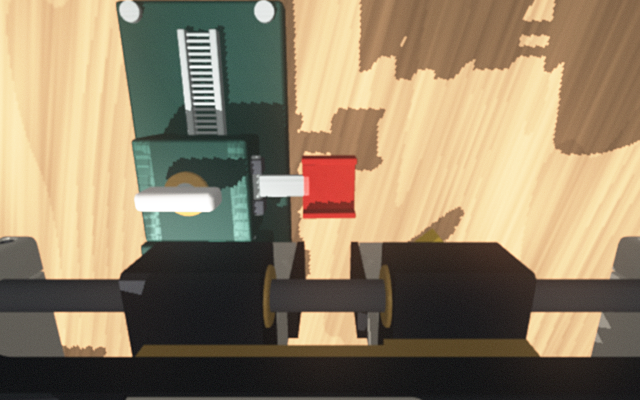

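View pics/side7.png

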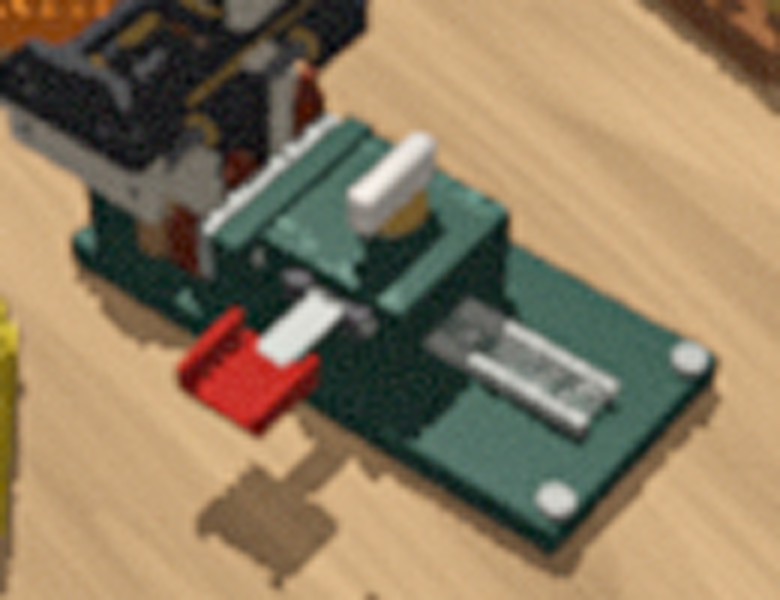

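```bash
python3 - <<'E'
import cv2
im=cv2.imread("pics/w7.png")[130:230,115:365]
cv2.imwrite("pics/w7c.png",cv2.resize(im,None,fx=3.2,fy=3.2,interpolation=cv2.INTER_CUBIC))
E
```

```text
(no output)
```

View pics/w7c.png

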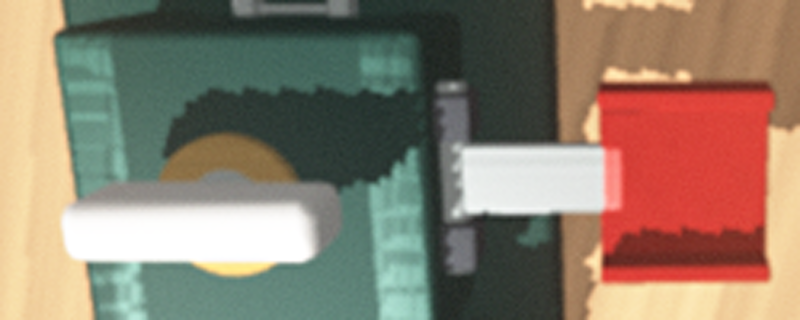

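```bash
python3 - <<'E'
from h import *
import pickle
m=pickle.load(open("w7.pkl","rb"))
px=np.array([187,232])/3.2+[115,130]
px2=np.array([[62,232],[312,232]])/3.2+[115,130]
f=200/np.tan(np.radians(m["vertical_fov"]/2));R=np.array(m["R"]);C=-R.T@m["t"]
def bp(px,z):
    d=R.T@np.array([(px[0]-m["cx"])/f,(px[1]-m["cy"])/f,1]); return C+d*(z-C[2])/d[2]
k=bp(px,.110); c,s=np.cos(P[2]),np.sin(P[2])
print(k, np.array([[c,s],[-s,c]])@(k[:2]-P[:2]))
a,b=bp(px2[0],.11),bp(px2[1],.11); d=a-b; print(np.linalg.norm(d),np.degrees(np.arctan2(d[1],d[0])))
for q in [[600,88],[775,88],[602,280],[770,280]]:
    k2=bp(np.array(q)/3.2+[115,130],.067);print(np.array([[c,s],[-s,c]])@(k2[:2]-P[:2]))
k[2]=.17
print(go(k,[180,0,14.74]))
E
```

```text
[ 0.61176996 -0.02055557  0.11      ] [-0.00045498 -0.00397044]
0.05407625645600885 15.005821124070868
[-0.08705449 -0.02878761]
[-0.1300997  -0.02897152]
[-0.08680077  0.02101038]
[-0.13016102  0.02080005]
(array([ 0.0053, -0.1078,  0.0164]), array([ 1.40657006e-05,  7.19723301e-04, -1.56806006e+00]))
```

Emit:
step_arm(delta_pos=[[0.0013,-0.027,0],[0.0013,-0.027,0],[0.0013,-0.027,0],[0.0014,-0.0268,0],[0,0,0],[0,0,0],[0,0,0],[0,0,0]], turn=[[0,0,0],[0,0,0],[0,0,0],[0,0,0],[0,0,-0.1206],[0,0,-0.1206],[0,0,-0.1206],[0,0,-0.1206]], grip=[-1,-1,-1,-1,-1,-1,-1,-1])

```text
clock: 11.98
tool_pos: [0.6115, -0.0207, 0.185]
tool_rot: [179.8, 0.1, -47.1]
force: [-0.0, -0.7, 0.3]
gripper_width: 0.0832
```

Emit:
step_arm(delta_pos=[[0,0,0],[0,0,0],[0,0,0],[0,0,0],[0,0,0],[0,0,0],[0,0,0],[0,0,0]], turn=[[0,0,-0.1206],[0,0,-0.1206],[0,0,-0.1206],[0,0,-0.1206],[0,0,-0.1206],[0,0,-0.1206],[0,0,-0.1206],[0,0,-0.1206]], grip=[-1,-1,-1,-1,-1,-1,-1,-1])

```text
clock: 12.65
tool_pos: [0.6114, -0.0208, 0.1853]
tool_rot: [180.0, 0.2, 8.2]
force: [0.3, -0.9, -0.7]
gripper_width: 0.0875
```

Emit:
step_arm(delta_pos=[[0,0,0],[0,0,0]], turn=[[0,0,-0.1206],[0,0,0]], grip=[-1,-1])

```text
clock: 12.82
tool_pos: [0.6114, -0.0208, 0.1854]
tool_rot: [-180.0, 0.1, 15.0]
force: [-1.1, -1.1, -0.3]
gripper_width: 0.0876
```

```bash
python3 - <<'E'
from h import *
s=read_state();print(s["clock"],s["tool_pos"],s["tool_rot"],s["q"],s["gripper_width"],s["ft_torque"])
print(go([.6118,-.0206,.081],[180,0,14.9]))
im=cv2.cvtColor(read_camera("side"),cv2.COLOR_RGB2BGR)
cv2.imwrite(f"pics/side8.png",cv2.resize(im[130:260,250:410],None,fx=4.6,fy=4.6,interpolation=cv2.INTER_CUBIC))
cv2.imwrite("pics/w8.png",cv2.cvtColor(read_camera("wrist"),cv2.COLOR_RGB2BGR))
E
```

```text
12.8167 [ 0.61144686 -0.02075806  0.18543495] [-1.79986236e+02  1.38897638e-01  1.50439334e+01] [ 1.63150282e+01  1.63995348e+01 -1.08675912e+01 -1.89232103e-02
 -6.28714335e+01  8.87375377e+01] 0.0876053309358192 [-0.08509959 -0.01921765 -0.01069196]
(array([ 0.0006, -0.    ,  0.1044]), array([-0.00023718,  0.00242452,  0.00251182]))
```

View pics/side8.png

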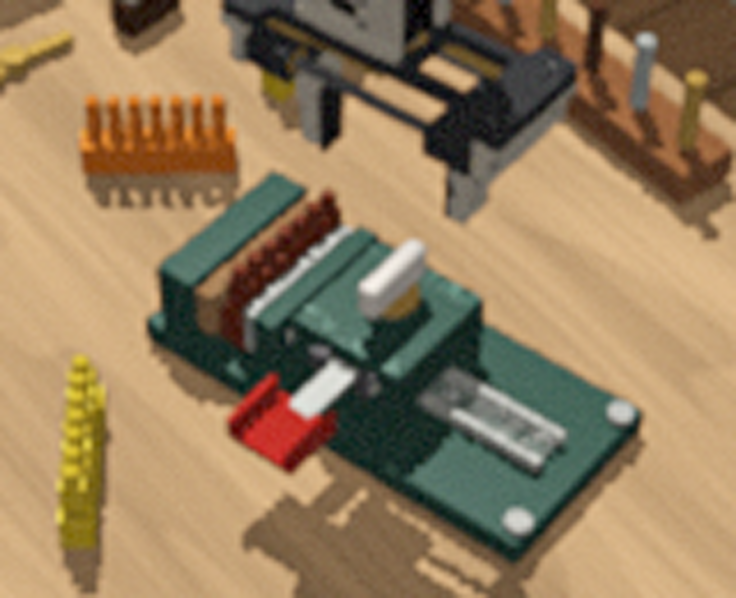

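View pics/w8.png

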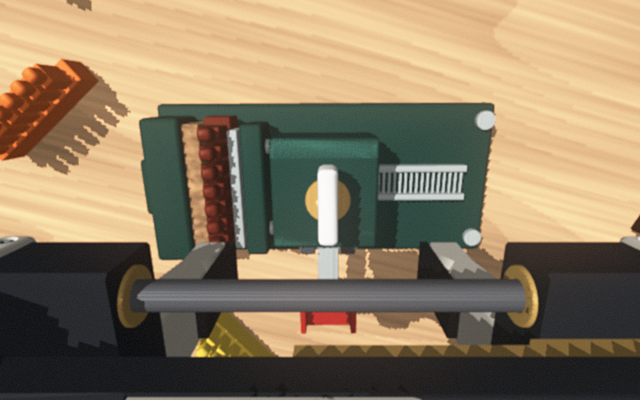

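Emit:
step_arm(delta_pos=[[0.0006,0,0.02],[0,0,0.025],[0,0,0.025],[0,0,0.02],[0,0,0.013],[0,0,0],[0,0,0],[0,0,0]], turn=[[0,0.001,0.002],[0,0,0],[0,0,0],[0,0,0],[0,0,0],[0,0,0],[0,0,0],[0,0,0]], grip=[-1,-1,-1,-1,-1,-1,0,1])

```text
clock: 13.58
tool_pos: [0.6136, -0.0205, 0.0847]
tool_rot: [180.0, -0.1, 14.5]
force: [-0.4, 0.4, 0.3]
gripper_width: 0.0792
```

Emit:
step_arm(delta_pos=[[0,0,0],[0,0,0],[0,0,0],[0,0,0],[0,0,0],[0,0,0],[0,0,0],[0,0,0]], turn=[[0,0,0],[0,0,0],[0,0,0],[0,0,0],[0,0,0],[0,0,0],[0,0,0],[0,0,0]], grip=[1,1,1,1,1,1,1,1])

```text
clock: 14.25
tool_pos: [0.613, -0.0205, 0.0839]
tool_rot: [180.0, -0.1, 14.6]
force: [-0.9, -0.4, -0.6]
gripper_width: 0.0266
```

```bash
python3 - <<'E'
from h import *
a=vs();s=a[3];print(s["clock"],s["tool_pos"],s["tool_rot"],s["q"][5],s["gripper_width"],a[1],a[2])
E
```

```text
14.25 [ 0.61298542 -0.02054598  0.08386083] [ 1.79998604e+02 -5.55205351e-02  1.46094008e+01] 88.3014497027869 0.0266106259216813 [-1.00344989 -0.14181057 -0.64823329] [-0.04724706  0.02608058  0.01518384]
```

Emit:
step_arm(delta_pos=[[0,0,0],[0,0,0],[0,0,0],[0,0,0],[0,0,0]], turn=[[0,0,0],[0,0,0],[0,0,0],[0,0,0],[0,0,0]], grip=[1,1,1,1,1])

```text
clock: 14.67
tool_pos: [0.613, -0.0206, 0.0838]
tool_rot: [180.0, -0.1, 14.6]
force: [0.9, -0.6, 0.2]
gripper_width: 0.0141
```

```bash
cat > r.py <<'E'
from h import *
a=vs();s=a[3];R=Rt(s)
print(s["clock"],s["tool_pos"].round(4),s["tool_rot"].round(2),"w",s["gripper_width"].round(4),"Fv",a[1].round(1),"T",a[2].round(3))
E
python3 r.py
```

```text
Traceback (most recent call last):
  File "r.py", line 3, in <module>
    print(s["clock"],s["tool_pos"].round(4),s["tool_rot"].round(2),"w",s["gripper_width"].round(4),"Fv",a[1].round(1),"T",a[2].round(3))
                                                                       ^^^^^^^^^^^^^^^^^^^^^^^^
AttributeError: 'float' object has no attribute 'round'
```

Emit:
step_arm(delta_pos=[[0,0.0007,0],[0,0.0007,0],[0,0,0]], turn=[[0,0,0],[0,0,0],[0,0,0]], grip=[1,1,1])

```text
clock: 14.92
tool_pos: [0.6131, -0.0211, 0.0838]
tool_rot: [-179.9, -0.1, 14.6]
force: [-2.3, 4.3, 1.3]
gripper_width: 0.015
```

```bash
sed -i 's/s\["gripper_width"\].round(4)/round(s["gripper_width"],4)/' r.py
python3 r.py
```

```text
14.9167 [ 0.6131 -0.0211  0.0838] [-1.7994e+02 -6.0000e-02  1.4610e+01] w 0.015 Fv [-1.1  4.7  1.3] T [1.797 0.168 0.02 ]
```

Emit:
step_arm(delta_pos=[[0,0.0007,0],[0,0.0007,0],[0,0,0]], turn=[[0,0,0],[0,0,0],[0,0,0]], grip=[1,1,1])

```text
clock: 15.17
tool_pos: [0.6133, -0.0218, 0.0838]
tool_rot: [-179.9, -0.1, 14.6]
force: [-1.6, 7.1, 0.8]
gripper_width: 0.0143
```

```bash
python3 r.py
```

```text
15.1667 [ 0.6133 -0.0218  0.0838] [-1.799e+02 -6.000e-02  1.462e+01] w 0.0143 Fv [0.2 7.3 0.8] T [2.645 0.291 0.028]
```

Emit:
step_arm(delta_pos=[[0,0.0007,0],[0,0.0007,0],[0,0.0007,0],[0,0,0]], turn=[[0,0,0],[0,0,0],[0,0,0],[0,0,0]], grip=[1,1,1,1])

```text
clock: 15.5
tool_pos: [0.614, -0.0247, 0.0838]
tool_rot: [-179.9, -0.1, 14.6]
force: [-2.2, 5.4, 1.7]
gripper_width: 0.0143
```

```bash
python3 r.py; python3 - <<'E'
from h import *
im=cv2.cvtColor(read_camera("side"),cv2.COLOR_RGB2BGR)
cv2.imwrite(f"pics/side9.png",cv2.resize(im[160:260,270:400],None,fx=6,fy=6,interpolation=cv2.INTER_CUBIC))
E
```

```text
15.5 [ 0.614  -0.0247  0.0838] [-1.7994e+02 -6.0000e-02  1.4600e+01] w 0.0143 Fv [-0.8  5.8  1.7] T [2.057 0.157 0.   ]
```

View pics/side9.png

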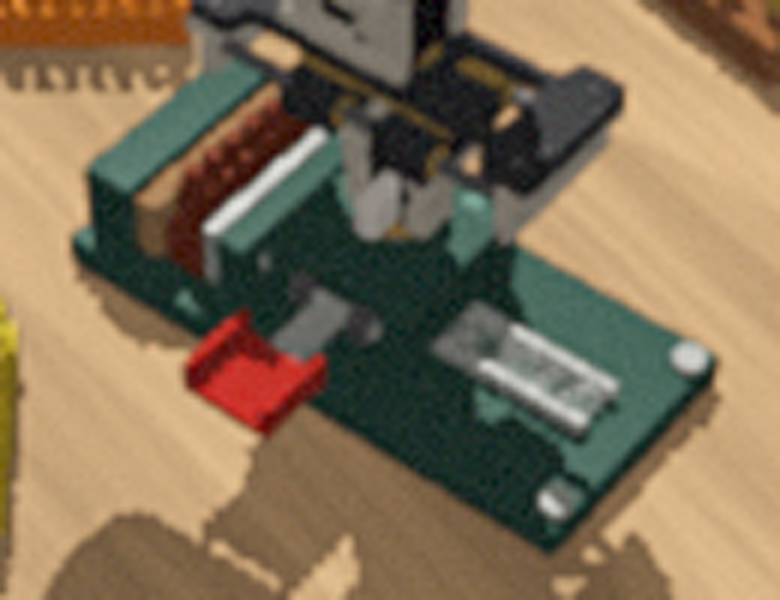

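Emit:
step_arm(delta_pos=[[0,0.0007,0],[0,0.0007,0],[0,0,0]], turn=[[0,0,0],[0,0,0],[0,0,0]], grip=[1,1,1])

```text
clock: 15.8
tool_pos: [0.6141, -0.025, 0.0837]
tool_rot: [-179.9, -0.1, 14.6]
force: [-4.4, 9.9, 2.5]
gripper_width: 0.0144
```

```bash
python3 r.py
```

```text
15.8 [ 0.6141 -0.025   0.0837] [-1.7987e+02 -7.0000e-02  1.4600e+01] w 0.0144 Fv [-1.7 10.7  2.5] T [4.172 0.406 0.035]
```

Emit:
step_arm(delta_pos=[[0,-0.0015,0],[0,0,0],[0,0,0],[0,0,0],[0,0,0],[0,0,0]], turn=[[0,0,0],[0,0,0.05],[0,0,0.05],[0,0,0.05],[0,0,0.05],[0,0,0]], grip=[1,1,1,1,1,1])

```text
clock: 16.3
tool_pos: [0.614, -0.0245, 0.0838]
tool_rot: [-179.9, -0.0, 3.0]
force: [-2.3, 5.8, 0.6]
gripper_width: 0.015
```

```bash
python3 r.py; python3 - <<'E'
from h import *
im=cv2.cvtColor(read_camera("side"),cv2.COLOR_RGB2BGR)
cv2.imwrite(f"pics/side10.png",cv2.resize(im[160:260,270:400],None,fx=6,fy=6,interpolation=cv2.INTER_CUBIC))
E
```

```text
16.3 [ 0.614  -0.0245  0.0838] [-1.7994e+02 -4.0000e-02  2.9900e+00] w 0.015 Fv [-0.8  6.2  0.6] T [2.135 0.221 0.223]
```

View pics/side10.png

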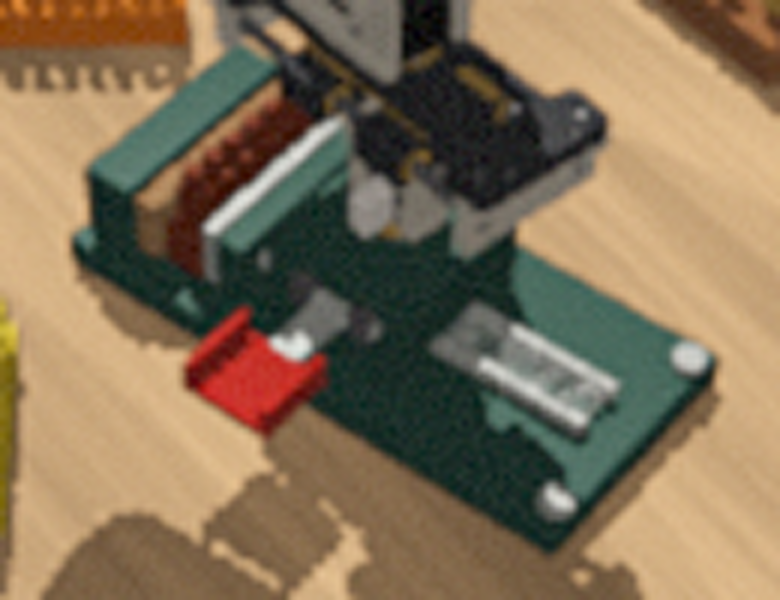

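Emit:
step_arm(delta_pos=[[-0.0002,-0.001,0],[0,0,0],[0,0,0],[0,0,0],[0,0,0],[0,0,0],[0,0,0],[0,0,0]], turn=[[0,0,0.08],[0,0,0.1],[0,0,0.1],[0,0,0.1],[0,0,0.1],[0,0,0.1],[0,0,0],[0,0,0]], grip=[1,1,1,1,1,1,1,1])

```text
clock: 17.02
tool_pos: [0.614, -0.0241, 0.0838]
tool_rot: [-180.0, -0.0, -29.9]
force: [-0.4, 2.1, -0.7]
gripper_width: 0.015
```

```bash
python3 r.py
```

```text
17.0167 [ 0.614  -0.0241  0.0838] [-1.7995e+02 -4.0000e-02 -2.9900e+01] w 0.015 Fv [ 0.1  2.1 -0.7] T [ 1.    -0.086  0.147]
```

Emit:
step_arm(delta_pos=[[0,0,0],[0,0,0],[0,0,0],[0,0,0],[0,0,0]], turn=[[0,0,0.1],[0,0,0.1],[0,0,0.1],[0,0,0],[0,0,0]], grip=[1,1,1,1,1])

```text
clock: 17.43
tool_pos: [0.614, -0.0241, 0.0838]
tool_rot: [-179.9, -0.0, -47.0]
force: [-0.8, 2.9, -1.0]
gripper_width: 0.0151
```

```bash
python3 r.py
```

```text
17.4333 [ 0.614  -0.0241  0.0838] [-1.7994e+02 -3.0000e-02 -4.6960e+01] w 0.0151 Fv [-0.   3.1 -1. ] T [ 1.095 -0.163  0.16 ]
```

Emit:
step_arm(delta_pos=[[0,0,0],[0,0,0],[0,0,0],[0,0,0],[0,0,0]], turn=[[0,0,0.08],[0,0,0.08],[0,0,0.04],[0,0,0],[0,0,0]], grip=[1,1,1,1,1])

```text
clock: 17.85
tool_pos: [0.6141, -0.0241, 0.0838]
tool_rot: [-179.9, -0.0, -58.5]
force: [0.0, 2.6, -1.3]
gripper_width: 0.0151
```

```bash
python3 r.py
```

```text
17.85 [ 0.6141 -0.0241  0.0838] [-1.7993e+02 -2.0000e-02 -5.8450e+01] w 0.0151 Fv [ 0.7  2.5 -1.3] T [ 1.054 -0.408  0.264]
```

Emit:
step_arm(delta_pos=[[0,0,0],[0,0,0]], turn=[[0,0,0],[0,0,0]], grip=[1,1])

```text
clock: 18.02
tool_pos: [0.6141, -0.0241, 0.0838]
tool_rot: [-179.9, -0.0, -58.6]
force: [0.6, 3.0, -2.0]
gripper_width: 0.0147
```

```bash
python3 r.py;python3 - <<'E'
from h import *
im=cv2.cvtColor(read_camera("side"),cv2.COLOR_RGB2BGR)
cv2.imwrite(f"pics/side11.png",cv2.resize(im[160:260,270:400],None,fx=6,fy=6,interpolation=cv2.INTER_CUBIC))
E
python3 r.py
```

```text
18.0167 [ 0.6141 -0.0241  0.0838] [-1.7993e+02 -2.0000e-02 -5.8590e+01] w 0.0147 Fv [ 1.4  2.7 -2. ] T [ 0.951 -0.521  0.317]
18.0667 [ 0.6141 -0.0241  0.0838] [-1.7993e+02 -2.0000e-02 -5.8620e+01] w 0.0152 Fv [ 2.   2.6 -1.7] T [ 1.037 -0.56   0.287]
```

View pics/side11.png

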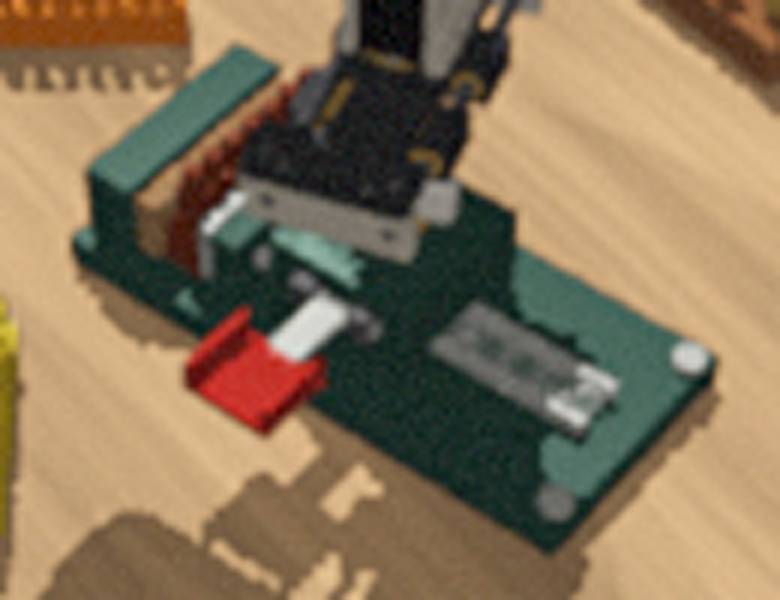

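```bash
cat > av.py <<'E'
from h import *
L=[];
for i in range(12):
    a=vs();L.append(np.r_[a[1],a[2],a[3]["tool_rot"][2]]);read_camera("wrist")
L=np.array(L);print(a[3]["clock"],"F",L[:,:3].mean(0).round(2),"T",L[:,3:6].mean(0).round(3),"sdTz",L[:,5].std().round(3),"Tz",L[:,5].round(3),"yaw",L[-1,6].round(2), "turned", np.radians(14.6-L[-1,6]).round(3))
E
python3 av.py
```

```text
18.6167 F [ 1.99  2.37 -2.1 ] T [ 1.05  -0.712  0.268] sdTz 0.024 Tz [0.287 0.283 0.295 0.297 0.232 0.244 0.253 0.262 0.299 0.271 0.232 0.262] yaw -58.72 turned 1.28
```

Emit:
step_arm(delta_pos=[[0,0,0],[0,0,0],[0,0,0],[0,0,0]], turn=[[0,0,0.05],[0,0,0.05],[0,0,0.05],[0,0,0]], grip=[1,1,1,1])

```text
clock: 19.0
tool_pos: [0.6141, -0.0242, 0.0839]
tool_rot: [-179.9, -0.0, -67.4]
force: [2.0, 2.6, -3.3]
gripper_width: 0.0149
```

```bash
python3 av.py
```

```text
19.55 F [ 3.56  1.66 -3.42] T [ 0.63  -1.249  0.239] sdTz 0.029 Tz [0.265 0.254 0.24  0.181 0.248 0.253 0.272 0.25  0.226 0.271 0.228 0.185] yaw -67.31 turned 1.43
```

Emit:
step_arm(delta_pos=[[0,-0.0006,0],[0,0,0],[0,0,0],[0,0,0],[0,0,0]], turn=[[0,0,0.05],[0,0,0.05],[0,0,0.05],[0,0,0.05],[0,0,0]], grip=[1,1,1,1,1])

```text
clock: 20.02
tool_pos: [0.6142, -0.0243, 0.0838]
tool_rot: [-180.0, -0.0, -78.9]
force: [2.4, 0.9, -2.7]
gripper_width: 0.0151
```

```bash
python3 av.py
```

```text
20.5667 F [ 1.13 -0.97 -2.48] T [-0.361 -0.544  0.254] sdTz 0.022 Tz [0.255 0.229 0.301 0.241 0.249 0.276 0.244 0.228 0.271 0.265 0.262 0.225] yaw -78.77 turned 1.63
```

Emit:
step_arm(delta_pos=[[0,0,0],[0,0,0],[0,0,0],[0,0,0],[0,0,0]], turn=[[0,0,0.05],[0,0,0.05],[0,0,0.05],[0,0,0.05],[0,0,0]], grip=[1,1,1,1,1])

```text
clock: 21.03
tool_pos: [0.6143, -0.0243, 0.0838]
tool_rot: [-180.0, -0.0, -90.4]
force: [1.2, -4.1, -2.0]
gripper_width: 0.0152
```

```bash
python3 av.py
```

```text
21.5833 F [-0.14 -4.62 -1.54] T [-1.573 -0.002  0.26 ] sdTz 0.027 Tz [0.274 0.316 0.223 0.232 0.283 0.289 0.267 0.243 0.235 0.257 0.272 0.23 ] yaw -90.23 turned 1.83
```

Emit:
step_arm(delta_pos=[[0,0,0],[0,0,0],[0,0,0],[0,0,0],[0,0,0]], turn=[[0,0,0.05],[0,0,0.05],[0,0,0.05],[0,0,0.05],[0,0,0]], grip=[1,1,1,1,1])

```text
clock: 22.05
tool_pos: [0.6144, -0.0243, 0.0839]
tool_rot: [-180.0, -0.0, -101.9]
force: [1.0, -5.7, -2.6]
gripper_width: 0.0154
```

```bash
python3 av.py
```

```text
22.6 F [-0.35 -5.69 -2.16] T [-2.11   0.004  0.296] sdTz 0.03 Tz [0.35  0.302 0.332 0.313 0.265 0.304 0.263 0.27  0.259 0.31  0.322 0.266] yaw -101.68 turned 2.03
```

Emit:
step_arm(delta_pos=[[0.0007,-0.0004,0],[0,0,0],[0,0,0],[0,0,0],[0,0,0]], turn=[[0,0,0.05],[0,0,0.05],[0,0,0.05],[0,0,0.05],[0,0,0]], grip=[1,1,1,1,1])

```text
clock: 23.07
tool_pos: [0.6145, -0.0246, 0.0838]
tool_rot: [-180.0, 0.0, -113.3]
force: [-0.1, -3.3, -1.3]
gripper_width: 0.0153
```

```bash
python3 av.py
```

```text
23.6167 F [-1.27 -2.48 -0.82] T [-0.886  0.323  0.296] sdTz 0.02 Tz [0.331 0.291 0.306 0.284 0.303 0.311 0.259 0.277 0.319 0.289 0.311 0.27 ] yaw -113.15 turned 2.23
```

Emit:
step_arm(delta_pos=[[0,0,0],[0,0,0],[0,0,0],[0,0,0],[0,0,0]], turn=[[0,0,0.05],[0,0,0.05],[0,0,0.05],[0,0,0.05],[0,0,0]], grip=[1,1,1,1,1])

```text
clock: 24.08
tool_pos: [0.6147, -0.0249, 0.0838]
tool_rot: [-180.0, 0.0, -124.7]
force: [-0.8, -2.7, -1.4]
gripper_width: 0.0153
```

```bash
python3 av.py
```

```text
24.6333 F [-1.25 -3.23 -1.01] T [-1.228  0.457  0.334] sdTz 0.034 Tz [0.343 0.279 0.344 0.325 0.279 0.367 0.304 0.32  0.371 0.394 0.329 0.357] yaw -124.6 turned 2.43
```

Emit:
step_arm(delta_pos=[[0,0,0],[0,0,0],[0,0,0],[0,0,0],[0,0,0]], turn=[[0,0,0.05],[0,0,0.05],[0,0,0.05],[0,0,0],[0,0,0]], grip=[1,1,1,1,1])

```text
clock: 25.1
tool_pos: [0.6148, -0.0249, 0.0839]
tool_rot: [-180.0, 0.0, -133.1]
force: [0.2, -4.9, -1.0]
gripper_width: 0.0153
```

```bash
python3 av.py
```

```text
25.65 F [-1.48 -4.8  -1.44] T [-1.781  0.442  0.341] sdTz 0.024 Tz [0.337 0.33  0.324 0.38  0.306 0.361 0.356 0.376 0.325 0.354 0.336 0.307] yaw -133.1 turned 2.578
```

Emit:
step_arm(delta_pos=[[0,0,0],[0,0,0],[0,0,0],[0,0,0],[0,0,0],[0,0,0]], turn=[[0,0,0],[0,0,0],[0,0,0],[0,0,0],[0,0,0],[0,0,0]], grip=[0,0,0,0,0,0])

```text
clock: 26.2
tool_pos: [0.6149, -0.0245, 0.084]
tool_rot: [-180.0, 0.1, -133.2]
force: [0.5, 0.4, -0.0]
gripper_width: 0.0433
```

Emit:
step_arm(delta_pos=[[0,0,-0.01],[0,0,-0.02],[0,0,-0.025],[0,0,-0.025],[0,0,-0.025],[0,0,-0.02],[0,0,0],[0,0,0]], turn=[[0,0,0],[0,0,0],[0,0,0],[0,0,0],[0,0,0],[0,0,0],[0,0,0],[0,0,0]], grip=[0,0,0,0,0,0,0,0])

```text
clock: 26.87
tool_pos: [0.6154, -0.0245, 0.2111]
tool_rot: [-179.9, 0.2, -133.2]
force: [-0.1, 0.8, -0.9]
gripper_width: 0.044
```

```bash
python3 r.py; python3 - <<'E'
from h import *
im=cv2.cvtColor(read_camera("side"),cv2.COLOR_RGB2BGR)
cv2.imwrite(f"pics/side12.png",cv2.resize(im[160:260,270:400],None,fx=6,fy=6,interpolation=cv2.INTER_CUBIC))
cv2.imwrite(f"pics/side12f.png",im)
cv2.imwrite("pics/w12.png",cv2.cvtColor(read_camera("wrist"),cv2.COLOR_RGB2BGR))
E
```

```text
26.8667 [ 0.6154 -0.0245  0.2111] [-179.86    0.23 -133.2 ] w 0.044 Fv [ 0.1  0.8 -0.9] T [ 0.081 -0.1   -0.027]
```

View pics/side12.png

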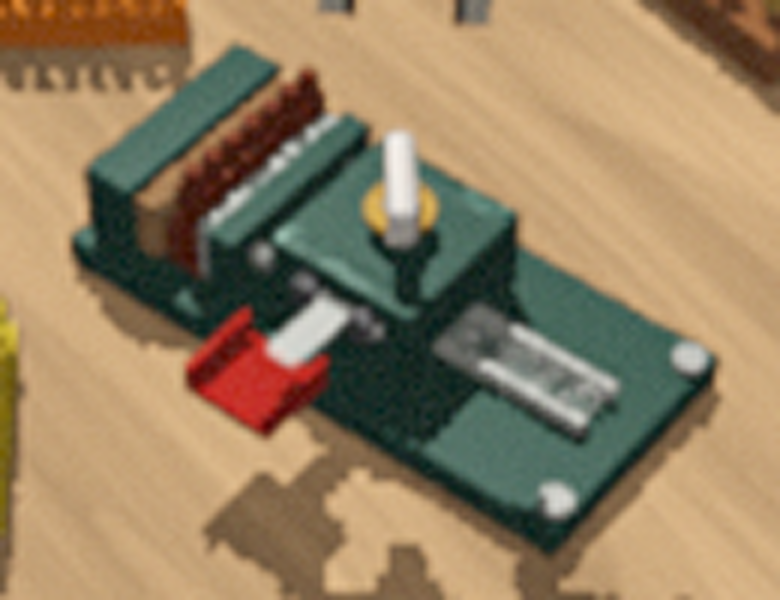

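View pics/w12.png

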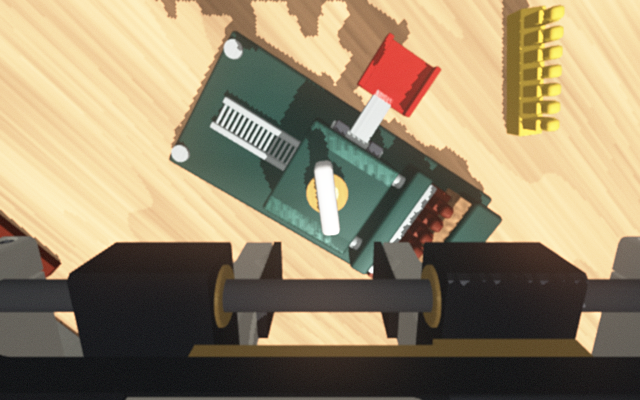

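```bash
python3 - <<'E'
from h import *
import pickle
pickle.dump(camera_model("wrist"),open("w12.pkl","wb"))
im=cv2.imread("pics/w12.png")[20:270,260:510]
cv2.imwrite("pics/w12c.png",cv2.resize(im,None,fx=2.4,fy=2.4,interpolation=cv2.INTER_CUBIC))
im=cv2.imread("pics/side12f.png")[205:240,295:335]
cv2.imwrite("pics/s12c.png",cv2.resize(im,None,fx=16,fy=16,interpolation=cv2.INTER_CUBIC))
E
```

```text
(no output)
```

View pics/w12c.png

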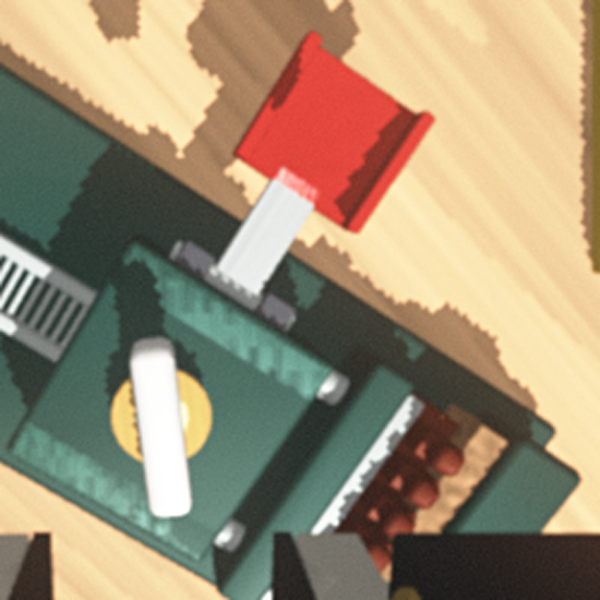

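View pics/s12c.png

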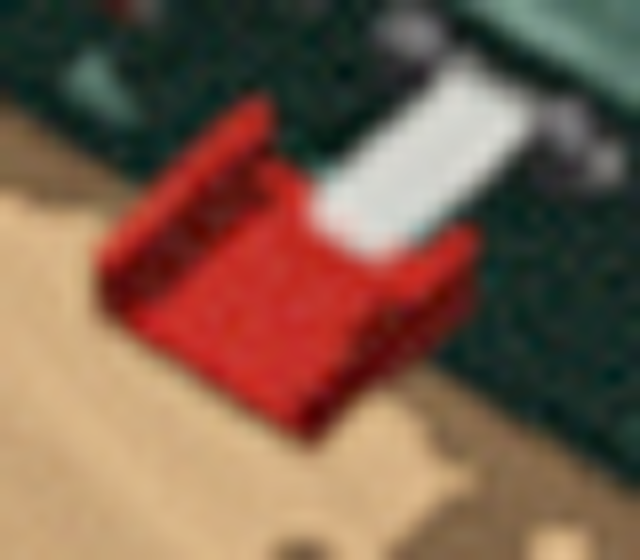

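```bash
python3 - <<'E'
from h import *
import pickle
mw=pickle.load(open("w12.pkl","rb"));ms=camera_model("side")
W=lambda a:np.array(a)/2.4+[260,20]
S=lambda a:np.array(a)/16+[295,205]
c,s=np.cos(P[2]),np.sin(P[2])
def tri(w,sd):
    o=least_squares(lambda X:np.r_[(proj(mw,X)-w).ravel(),(proj(ms,X)-sd).ravel()],[.5,0,.06]);X=o.x
    return np.r_[np.array([[c,s],[-s,c]])@(X[:2]-P[:2]),X[2]].round(4),o.fun.round(1)
print(tri(W([434,115]),S([100,262])));print(tri(W([358,233]),S([267,102])))
# knob bar: top face wrist centre(160,427?) / side crop centre of top
S6=lambda a:np.array(a)/6+[270,160]
print(tri(W([170,515]),S6([400,135])), tri(W([152,350]),S6([402,218])))
# bar direction at z=.11
f=200/np.tan(np.radians(mw["vertical_fov"]/2));R=np.array(mw["R"]);C=-R.T@mw["t"]
def bp(px,z):
    d=R.T@np.array([(px[0]-mw["cx"])/f,(px[1]-mw["cy"])/f,1]); return C+d*(z-C[2])/d[2]
d=bp(W([170,510]),.11)-bp(W([152,355]),.11);print(np.linalg.norm(d),np.degrees(np.arctan2(d[1],d[0]))-14.74)
# liner edge vs row vs jaw directions (z .06)
for a,b,z in [([418,398],[318,530],.06),([505,435],[455,525],.065)]:
    d=bp(W(a),z)-bp(W(b),z);print(np.degrees(np.arctan2(d[1],d[0]))-14.74)
E
```

```text
(array([-0.13  ,  0.0152,  0.0692]), array([-0.4, -0.1, -1.4, -0.6]))
(array([-0.0861,  0.0156,  0.0715]), array([-0.5, -0.1, -1.7, -0.5]))
(array([0.0233, 0.0099, 0.1011]), array([-0.2,  0. , -0.7,  0. ])) (array([-0.0207, -0.0246,  0.1025]), array([-0.3,  0. , -1. ,  0. ]))
0.05051631734629611 38.44505420248335
-181.1268280234157
-170.84337951037517
```

```bash
python3 - <<'E'
from h import *
import pickle
mw=pickle.load(open("w12.pkl","rb"))
W=lambda a:np.array(a)/2.4+[260,20]
f=200/np.tan(np.radians(mw["vertical_fov"]/2));R=np.array(mw["R"]);C=-R.T@mw["t"]
def bp(px,z):
    d=R.T@np.array([(px[0]-mw["cx"])/f,(px[1]-mw["cy"])/f,1]); return C+d*(z-C[2])/d[2]
k=bp(W([161,434]),.11)
for a,b in [([152,360],[170,515]),([133,362],[150,517]),([173,355],[190,508])]:
    d=bp(W(b),.11)-bp(W(a),.11);print(np.linalg.norm(d),np.degrees(np.arctan2(d[1],d[0])))
k=np.array([.6142,-.0243,.083])*.5+k*.5 if False else k
print(k, go([k[0],k[1],.084],[180,0,-126.8]), read_state()["q"])
E
```

```text
0.05068622790271266 53.17438668006979
0.05068693909484649 52.46047153768327
0.04984161061084378 53.29048407050282
[ 0.61243165 -0.02529123  0.11      ] (array([0.0017, 0.0009, 0.1247]), array([-3.51751014e-05,  7.16641760e-04, -1.12061368e-01])) [ 1.58638570e+01  1.55810804e+01 -8.81558502e+00 -2.34563450e-02
 -6.55682339e+01 -5.90748054e+01]
```

Emit:
step_arm(delta_pos=[[0.0017,0.0009,0.01],[0,0,0.025],[0,0,0.03],[0,0,0.03],[0,0,0.02],[0,0,0.0105],[0,0,0],[0,0,0]], turn=[[0,0.0007,-0.112],[0,0,0],[0,0,0],[0,0,0],[0,0,0],[0,0,0],[0,0,0],[0,0,0]], grip=[0,0,0,0,0,0,0,0])

```text
clock: 27.63
tool_pos: [0.6128, -0.0256, 0.0831]
tool_rot: [-180.0, -0.1, -126.8]
force: [0.9, -0.2, 0.6]
gripper_width: 0.0438
```

```bash
python3 r.py
```

```text
27.6333 [ 0.6128 -0.0256  0.0831] [-1.8000e+02 -7.0000e-02 -1.2678e+02] w 0.0438 Fv [ 0.8 -0.4  0.6] T [ 0.077 -0.159  0.027]
```

Emit:
step_arm(delta_pos=[[0,0,0],[0,0,0],[0,0,0],[0,0,0],[0,0,0],[0,0,0],[0,0,0],[0,0,0]], turn=[[0,0,0],[0,0,0],[0,0,0],[0,0,0],[0,0,0],[0,0,0],[0,0,0],[0,0,0]], grip=[1,1,1,1,1,1,1,1])

```text
clock: 28.3
tool_pos: [0.6141, -0.0257, 0.0843]
tool_rot: [-179.8, 0.1, -126.8]
force: [3.4, -4.3, 3.5]
gripper_width: 0.014
```

```bash
python3 av.py; python3 r.py
```

```text
28.85 F [ 2.19 -4.78  3.03] T [-1.725 -0.997 -0.022] sdTz 0.013 Tz [-0.038 -0.014 -0.046 -0.011 -0.022 -0.022 -0.042 -0.028 -0.004 -0.02
 -0.002 -0.021] yaw -126.78 turned 2.467
28.9 [ 0.614  -0.0257  0.0843] [-1.7985e+02  7.0000e-02 -1.2678e+02] w 0.0142 Fv [ 2.9 -4.7  2.2] T [-1.756 -0.918 -0.063]
```

Emit:
step_arm(delta_pos=[[0.0002,-0.0008,0],[0,0,0],[0,0,0],[0,0,0]], turn=[[0,0,0.03],[0,0,0.03],[0,0,0.03],[0,0,0]], grip=[1,1,1,1])

```text
clock: 29.23
tool_pos: [0.6141, -0.0259, 0.0842]
tool_rot: [-179.9, 0.1, -132.0]
force: [1.0, -0.8, 5.2]
gripper_width: 0.0148
```

```bash
python3 av.py
```

```text
29.7833 F [ 1.19 -1.14  5.68] T [-0.354 -0.557  0.294] sdTz 0.031 Tz [0.305 0.311 0.265 0.36  0.258 0.287 0.283 0.284 0.341 0.247 0.294 0.294] yaw -131.84 turned 2.556
```

Emit:
step_arm(delta_pos=[[0,0,0],[0,0,0],[0,0,0]], turn=[[0,0,0.03],[0,0,0.03],[0,0,0]], grip=[1,1,1])

```text
clock: 30.08
tool_pos: [0.6141, -0.0258, 0.0842]
tool_rot: [-179.9, 0.1, -135.4]
force: [1.6, -0.6, 5.4]
gripper_width: 0.015
```

```bash
python3 av.py
```

```text
30.6333 F [ 1.29 -0.89  5.72] T [-0.31  -0.545  0.354] sdTz 0.03 Tz [0.382 0.332 0.313 0.365 0.399 0.328 0.382 0.329 0.368 0.393 0.31  0.351] yaw -135.27 turned 2.616
```

Emit:
step_arm(delta_pos=[[0,0,0],[0,0,0],[0,0,0],[0,0,0],[0,0,0],[0,0,0]], turn=[[0,0,0],[0,0,0],[0,0,0],[0,0,0],[0,0,0],[0,0,0]], grip=[0,0,0,0,0,0])

```text
clock: 31.18
tool_pos: [0.613, -0.0261, 0.083]
tool_rot: [-180.0, -0.0, -135.4]
force: [-1.1, 0.5, 0.4]
gripper_width: 0.043
```

Emit:
step_arm(delta_pos=[[0,0,-0.01],[0,0,-0.02],[0,0,-0.025],[0,0,-0.03],[0,0,-0.03],[0,0,-0.03],[0,0,0],[0,0,0]], turn=[[0,0,0],[0,0,0],[0,0,0],[0,0,0],[0,0,0],[0,0,0],[0,0,0],[0,0,0]], grip=[0,0,0,0,0,0,0,0])

```text
clock: 31.85
tool_pos: [0.6143, -0.0258, 0.2314]
tool_rot: [-179.8, 0.2, -135.4]
force: [-0.2, 0.9, -1.2]
gripper_width: 0.0439
```

```bash
python3 r.py; python3 - <<'E'
from h import *
im=cv2.cvtColor(read_camera("side"),cv2.COLOR_RGB2BGR)
cv2.imwrite(f"pics/side13.png",im)
a=cv2.imread("pics/side0.png");
c=[cv2.resize(x[160:260,270:400],None,fx=3,fy=3,interpolation=cv2.INTER_CUBIC) for x in (a,im)]
cv2.imwrite("pics/cmp13.png",np.hstack(c))
E
```

```text
31.85 [ 0.6143 -0.0258  0.2314] [-179.82    0.25 -135.38] w 0.0439 Fv [ 0.1  0.9 -1.2] T [ 0.055 -0.081 -0.043]
```

View pics/cmp13.png

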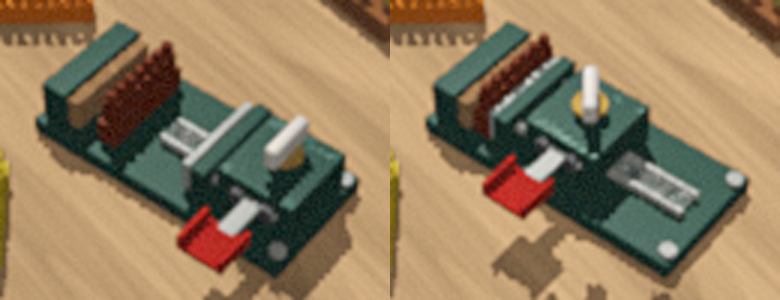

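View pics/side13.png

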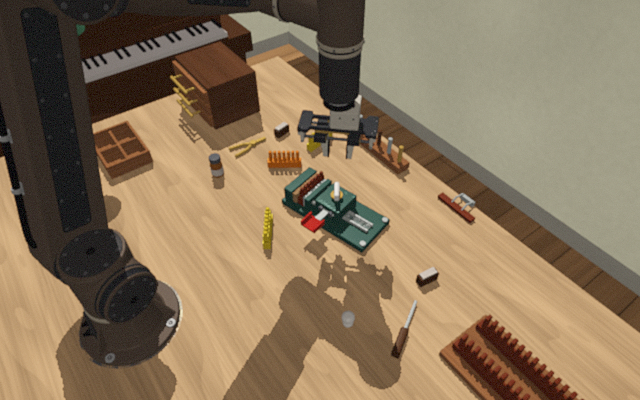

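```bash
python3 -c "
from station import *
print(hand_in())"
```

```text
the job is handed in; nothing more can be done
None
```

The job is handed in at about 32 s of the 69 s allowed. The row is clamped and standing upright and square against the liner. My best estimate of the clamping force is about 50 N.

**What I did**
- Held the red lever down with closed fingertips and slid the jaw until it pressed the row lightly against the liner, with about 8–10 N of contact by my estimate.
- Let the lever up. It seemed to rest on a tooth, so I tugged the carriage back about 4–5 mm by the knob until it locked.
- Turned the knob clockwise about 2.5 rad in all, in two grasps, then let go and lifted clear. The pads slipped about 0.1 rad on the bar in the first grasp.

**Last checks**
- **Clamping force:** the last wrist torque was 0.35 N m, which by your figures is about 50–55 N. An estimate from how far the jaw travelled, made before the last small turn, gave only 31–36 N. I trusted the torque and added that small turn to be safer on the low side.
- **Lever:** in the pictures the paddle looks fully up, with its lip at about 70 mm against an expected 71 mm. Camera accuracy is about 2 mm, so I could not confirm the angle is below 0.02 rad.
- **Row and bench:** the row looks upright and square, with the jaw and liner on both sides. In the side view the bystanders look unmoved. The robot touches nothing.

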